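# Pin and bolt the dish rest's flange

### The job

The steel flange of the dish rest has been left swung out of line with its block: ease the drift pin down the larger hole until its collar sits on the flange, so that the holes line up, and leave it there; then put the bolt fully home in the smaller hole in the same way. Seat each one with a firm push of about 2 kg, held for a moment, but feel your way in and never push with more than 3 kg. Leave the crockery and other things on the bench where they are.

Things in the scene. Friction and masses are not known exactly. Their poses are not given: they have to be found in the camera images.
- block: Grey mounting block of a dish rest, fixed to the bench on rubber packing 4 to 18 mm thick (differs each time): 150 mm along its x, 140 mm along its y, 46 mm high without the packing; origin at the centre of its underside, on the packing, z up. Two plain round holes run through it to the packing: a 16 mm one at (30, 45) mm and a 12 mm one at (30, -45) mm of its frame.
- flange: Steel flange plate, 135 x 130 x 8 mm, on a gasket 1 to 14 mm thick, different each time and not measured: its top is 9 to 22 mm above the block's. Origin at the block's top, on the bolt already fitted, at (-40, 0) mm of the block, about which it swings flat and stiffly (6 N sideways at the holes; stays where left). Starts 0.05 to 0.085 rad anticlockwise. Two 34 mm prongs at its -x end.
- block_pinhole (a point): centre of the 16 mm hole in the block, at the block's top face (46 mm above its underside, beneath the flange)
- block_bolthole (a point): centre of the 12 mm hole in the block, at the block's top face (46 mm above its underside, beneath the flange)
- flange_pinhole (a point): centre of the flange's 16 mm hole, brought down to the level of the block's top face (how far above it the flange's top lies must be felt or seen), at (70, 45) mm of the flange
- flange_bolthole (a point): centre of the flange's 12 mm hole, brought down to the level of the block's top face (how far above it the flange's top lies must be felt or seen), at (70, -45) mm of the flange
- stand: wooden holding stand, fixed: 60 mm along x, 130 mm along y, 54 mm high, origin under its centre; two 18 mm holes at y = +35 and -35 mm, one holding the pin, the other the bolt (either way round), both upright and hanging loosely by their collars
- pin: dark steel drift pin, about 100 g, upright, 82 mm long; origin at the centre of its lower tip, z up along the pin. From the tip: 5 mm wide end, straight taper to 15 mm wide at 24 mm, 15 mm shank to 50 mm, collar 24 mm wide from 50 to 54 mm, round grip 18 mm wide from 54 to 82 mm
- pin_collar (a point): on the pin's axis at the underside of its collar, 50 mm above the tip; it lies on the flange's top when the pin is home
- bolt: plain-shanked steel bolt, about 60 g, no thread, upright, 63 mm long; origin at the centre of its lower end, z up along the bolt. 10 mm shank, 40 mm long, whose last 4 mm narrow to 6 mm; collar 24 mm wide from 40 to 43 mm; head from 43 to 63 mm that grips as an 18 mm round
- bolt_collar (a point): on the bolt's axis at the underside of its collar, 40 mm above the tip; it lies on the flange's top when the bolt is home
- washer: thick steel washer 30 mm wide, 6 mm high, lying flat; bystander, origin under its centre
- teacup: white teacup, 76 mm wide, 60 mm high; bystander, origin under its centre
- bowl: blue-white bowl, 130 mm wide, 55 mm high; bystander, origin under its centre
- saucer: white saucer, 140 mm wide, 18 mm high; bystander, origin under its centre
- spanner: steel spanner 160 mm long lying flat; bystander, origin under its middle
- mug: white mug, 80 mm wide plus handle, 90 mm high; bystander, origin under its centre
- tape: roll of orange packing tape, lying flat, 90 mm wide, 45 mm high; bystander, origin under its centre

How it is judged (in metres and radians):
On the way, in this order (a step that is already met when the one before it is completed fails the run):
1. the drift pin is home and pressed down firmly (over 15 N), the holes in line (z of pin_collar in the frame of block below 0.0695 m and angle between pin's own z axis and vertical below 0.09 rad and horizontal distance between each of pin, flange_pinhole and block_pinhole below 0.003 m and contact force between pin and flange above 15 N), for 0.2 s.
2. the bolt is home in the smaller hole and pressed down firmly (over 15 N), with the pin still home (z of each of pin_collar, bolt_collar in the frame of block below 0.0695 m and angle between each of pin, bolt's own z axis and vertical below 0.09 rad and horizontal distance between each of pin, flange_pinhole and block_pinhole below 0.003 m and horizontal distance between bolt and block_bolthole below 0.003 m and contact force between bolt and flange above 15 N), for 0.2 s.
At the end, for the whole second after the job is handed in: Pin in the 16 mm hole, bolt in the 12 mm hole, each within 3 mm of the block's hole centre, within 0.09 rad of upright, its collar's underside less than 23.5 mm above the block's top; the flange's pin hole within 3 mm of the block's; both released and at rest (z of each of pin_collar, bolt_collar in the frame of block below 0.0695 m and angle between each of pin, bolt's own z axis and vertical below 0.09 rad and horizontal distance between each of pin, flange_pinhole and block_pinhole below 0.003 m and horizontal distance between bolt and block_bolthole below 0.003 m and linear speed of each of pin, bolt below 0.01 m/s); the robot touches nothing.
It fails at once if the drift pin is pressed against flange or block with more than 40 N (contact force between pin and block above 40 N).
It fails at once if the bolt is pressed against flange or block with more than 40 N (contact force between bolt and block above 40 N).
It fails at once if a bystander is shifted by more than 30 mm (distance of any of washer, teacup, bowl, saucer, spanner, mug, tape from where it was at the start of the episode above 0.03 m).
It also fails if it takes over 72 s, if anything falls off the work surface, if the arm or the gripper's body presses on something with over 40 N, if the wrist force passes 120 N, or if a joint passes its speed limit or range.

### The arm

A 6-joint arm with a two-finger parallel gripper is mounted at the origin on the work surface. World frame = base frame: x ahead of the robot, y to its left, z up, the work surface at z = 0. Lengths are in mm, angles in rad, forces in N, time in s.
With the tool pointing down it reaches from about 275 to 775 mm from the base axis. Payload 14.6 kg.
Tool frame: the origin (TCP) lies at the very end of the fingers, on their centre line; the grasp point (between the pads) lies 19 mm behind it; y points along the fingers, x is the direction in which the jaws open and shut, and the axes are right-handed (so a half turn about y gives the same grasp; the last joint's range is limited). The gripper opens to 85 mm and grips with 20 to 120 N. Pads are 22 mm wide; open, the fingers measure 114 mm over their backs; the gripper's body (76 mm by 85 mm) begins 54 mm behind the grasp point. The pads swing forward as they close: fully open they stand 13 mm farther back than shut.
Start: joints at [1.072, 0.263, -0.048, 1.259, 0, 1.415], TCP at [176.965, 494.279, 200.978] pointing down, gripper open.
Joint ranges: [-2.65, 2.65], [-0.89, 1.7], [-1.18, 1.37], [-2.13, 2.11], [-1.35, 1.29], [-3.14, 3.14]. Speed limits (rad/s): [1.89, 1.89, 2.57, 2.79, 3.14, 3.14].

### API

Orientations are given as a rotation vector (axis times angle).
In Python, from cell import env, capture, calibration, job gives the robot as it stands.
- The arm moves only by the tool carry_out, never from a script. Its argument "rows" is a list of rows, each a list of 4 numbers: the shift along the tool's x, y, z in mm, then the turn about the tool's y in degrees. In form: [[dx, dy, dz, twist], ...]. A call has 1 to 20 rows; each row shifts and turns the commanded pose from where the row before left it, along the tool's axes as they then stand; what a row does not reach is not made up. A row lasts 1/10 s, in which the tool goes at most 50 mm and 8.59 degrees, less where a joint would pass 70% of its speed; a pose out of reach is approached as far as the arm can. A call with a gripper value outside its range is refused whole. "gripper" is the finger opening in mm, from 0 to 85.4, set as the call begins (left out, the last holds). The fingers move at their own pace and stop on an object; "grip_force" is the grip in N (left out, the last holds). Time passes only in rows, so rows that do not move let the fingers close. It gives the time, the measured TCP pose, the force and the opening at its end, in the units of the state.
- env.sense(): the state, without advancing time (a new reading comes with each control period).
- capture(name): name is "side" or "top" or "wrist"; returns (picture, depth): 480x640x3 uint8, red, green, blue; 480x640 float32, mm along the optical axis (not along the pixel's ray), 0 where there is no reading.
- calibration(name): a dict with "fx", "fy", "cx", "cy" (pixels), "R" (3x3) and "t" (3): a world point X has camera coordinates R X + t; the wrist camera has in their place "mount" (4x4, takes a point from camera to tool coordinates, whose origin is the TCP and whose axes are the tool frame's). Camera axes: x right, y down, z forward; pixel columns grow to the right and rows downward; lengths in mm; the calibration is good to about 2 mm. A picture is of the moment at which its call begins: read the wrist's pose just before it. calibration takes no time and is no camera call.
- job.hand_in(): hands the job in, once; it reports no verdict.
The state is a dict: "time_s": time; "qpos": joint angles; "qvel": joint speeds; "joint_efforts": joint torques, N m; "tool_pos": TCP position; "orientation": TCP orientation; "wrist_force": force on the tool from outside, world axes, zero at the start; "ft_torque": the same for the moment, N m; "opening": finger opening in mm.
Only numpy, scipy, OpenCV 4.12 (cv2) and the standard library are available. Lean on these libraries where they do the work, as an engineer would, in place of code of your own. Each camera call takes 0.05 s, during which the arm holds its last target.

## Working session

There is one attempt and no reset: what is moved stays moved. The work goes in short steps, Python scripts to look and compute and a tool call to move; the robot and the scene stay as the last step left them, time stands still between calls to the robot, and variables do not carry over. Pictures are saved under pics/ and viewed, and the job is handed in when it is done.

Besides the shell and the picture viewer there is one more tool, called as a command line: name --pt "numbers of a row" for each row, then --argument value for the rest. carry_out: Moves the arm, as the interface text tells. Its arguments: {"type":"object","properties":{"rows":{"type":"array","items":{"type":"array","items":{"type":"number"}}},"gripper":{"type":"number"},"grip_force":{"type":"number"}},"required":["rows"]}

```bash
ls; mkdir -p pics
python3 - <<'E'
from cell import env, capture, calibration, job
import cv2, numpy as np
s=env.sense(); print(s)
for n in ("side","top","wrist"):
    im,d=capture(n); cv2.imwrite(f"pics/{n}0.png",im[:,:,::-1]); np.save(f"pics/{n}0.npy",d); np.save(f"pics/{n}0im.npy",im)
    print(n,calibration(n))
E
```

```text
pics
{'time_s': 0.0, 'qpos': array([ 1.07168123e+00,  2.63522135e-01, -4.89318856e-02,  1.25939069e+00,
        4.23263136e-06,  1.41550506e+00]), 'qvel': array([ 0.00043864,  0.00041791, -0.00092898, -0.00137033, -0.00058797,
        0.00057764]), 'joint_efforts': array([ 6.55999447e-04, -6.37615871e+01,  3.84564328e+01,  1.38019980e-02,
       -1.03413402e-05,  2.81399446e-05]), 'tool_pos': array([176.82603218, 494.00676986, 200.52737367]), 'orientation': array([-1.35293794, -0.95158465,  0.9531431 ]), 'wrist_force': array([ 0.61866004, -0.73015166,  0.27295339]), 'ft_torque': array([ 0.01215235,  0.0308249 , -0.04652097]), 'opening': 85.37011138980242}
side {'fx': 499.51951729380113, 'fy': 499.51951729380113, 'cx': 321.36872888951217, 'cy': 234.0833914930755, 'R': array([[ 0.77477402, -0.6322188 ,  0.00496078],
       [-0.317581  , -0.39595113, -0.86160606],
       [ 0.54668778,  0.66597454, -0.50755333]]), 't': array([-483.83893157,  269.79391718,  725.55167271])}
top {'fx': 599.2086683944528, 'fy': 599.2086683944528, 'cx': 321.37292908743865, 'cy': 237.1228702922963, 'R': array([[ 0.0295938 , -0.99954139, -0.00641955],
       [-0.99166401, -0.02855361, -0.12564704],
       [ 0.12540611,  0.01008441, -0.99205424]]), 't': array([  -2.15714928,  611.3528398 , 1502.38270848])}
wrist {'fx': 357.14095524102146, 'fy': 357.14095524102146, 'cx': 315.64429206577995, 'cy': 238.26375078343636, 'mount': array([[ 9.99999693e-01, -2.28198018e-04, -7.49751389e-04,
         2.77065302e-01],
       [ 6.38338863e-04, -3.17846814e-01,  9.48141865e-01,
        -1.73414250e+02],
       [-4.54670185e-04, -9.48142052e-01, -3.17846571e-01,
         8.22938518e+01],
       [ 0.00000000e+00,  0.00000000e+00,  0.00000000e+00,
         1.00000000e+00]])}
```

View pics/top0.png

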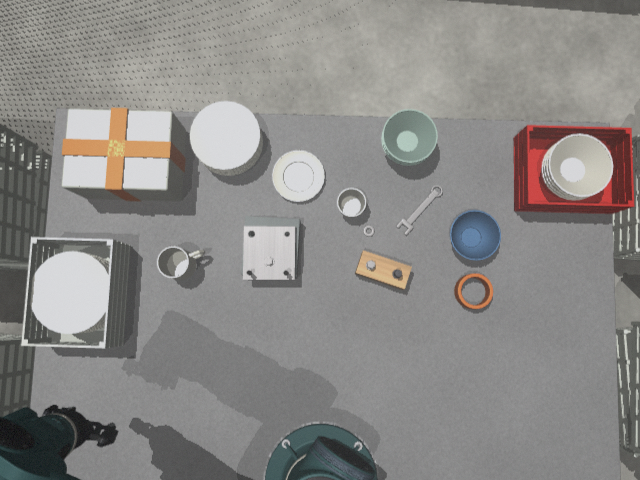

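View pics/side0.png

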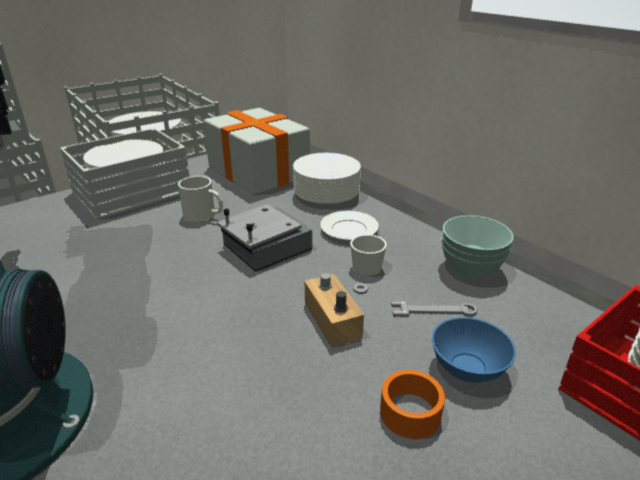

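View pics/wrist0.png

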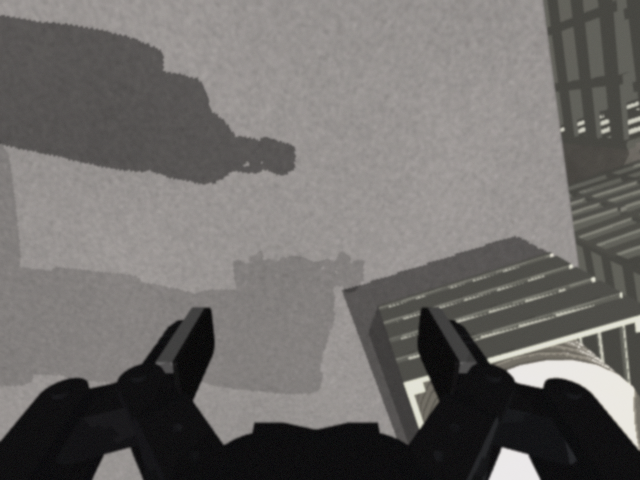

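```bash
cat > h.py <<'E'
from cell import env, capture, calibration, job
import cv2, numpy as np
from scipy.spatial.transform import Rotation as Ro
def cam(name,s=None):
    c=calibration(name)
    if name!="wrist": 
        R=np.array(c["R"]);t=np.array(c["t"]); return c,R.T,-R.T@t   # cam->world rot, cam centre
    T=Ro.from_rotvec(s["orientation"]).as_matrix(); M=np.array(c["mount"])
    return c,T@M[:3,:3],T@M[:3,3]+s["tool_pos"]
def px2w(name,u,v,z,s=None):
    c,R,o=cam(name,s); r=R@np.array([(u-c["cx"])/c["fx"],(v-c["cy"])/c["fy"],1]); return o+r*(z-o[2])/r[2]
def pxd2w(name,u,v,d,s=None):
    c,R,o=cam(name,s); r=R@np.array([(u-c["cx"])/c["fx"],(v-c["cy"])/c["fy"],1]); return o+r*d
def w2px(name,X,s=None):
    c,R,o=cam(name,s); p=R.T@(np.asarray(X,float)-o); return np.array([c["fx"]*p[0]/p[2]+c["cx"],c["fy"]*p[1]/p[2]+c["cy"],p[2]])
def snap(name,tag):
    s=env.sense(); im,d=capture(name); cv2.imwrite(f"pics/{tag}.png",im[:,:,::-1]); np.save(f"pics/{tag}_d.npy",d)
    np.savez(f"pics/{tag}_s.npz",tool_pos=s["tool_pos"],orientation=s["orientation"]); return s,im,d
def load(tag):
    z=np.load(f"pics/{tag}_s.npz"); return dict(z),cv2.imread(f"pics/{tag}.png"),np.load(f"pics/{tag}_d.npy")
def crop(tag,x0,y0,x1,y1,k,out):
    im=cv2.imread(f"pics/{tag}.png")[y0:y1,x0:x1]; cv2.imwrite(f"pics/{out}.png",cv2.resize(im,None,fx=k,fy=k,interpolation=cv2.INTER_CUBIC))
E
python3 - <<'E'
from h import *
crop("top0",235,205,315,290,7,"top0a"); crop("top0",345,215,425,295,7,"top0b")
s=env.sense(); print(Ro.from_rotvec(s["orientation"]).as_matrix().round(3))
d=np.load("pics/top0.npy")
for u,v in [(251,233),(289,233),(271,262),(270,245),(398,273),(371,265),(384,268),(350,200),(300,176),(368,231)]:
    print(u,v,pxd2w("top",u,v,d[v,u]).round(0))
E
```

```text
[[ 0.337 -0.    -0.941]
 [ 0.941 -0.001  0.337]
 [-0.001 -1.     0.   ]]
251 233 [616. 197.  43.]
289 233 [616.  98.  65.]
271 262 [540. 139.  77.]
270 245 [584. 144.  69.]
398 273 [ 522. -177.   82.]
371 265 [ 540. -111.   74.]
384 268 [ 535. -145.   54.]
350 200 [717. -57.   2.]
300 176 [777.  78.   7.]
368 231 [ 636. -106.    2.]
```

View pics/top0a.png

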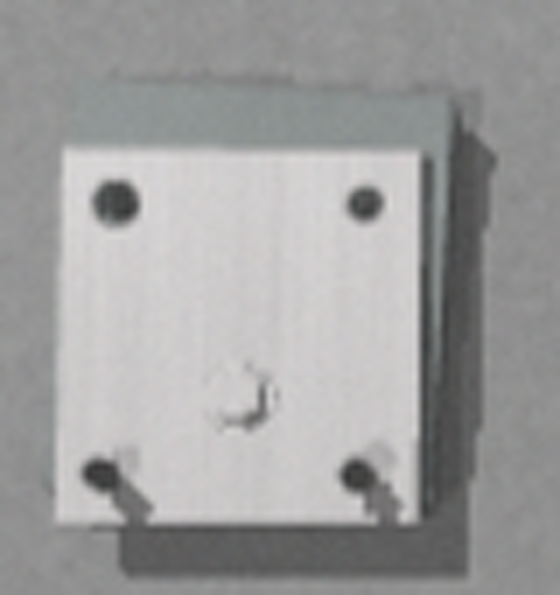

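View pics/top0b.png

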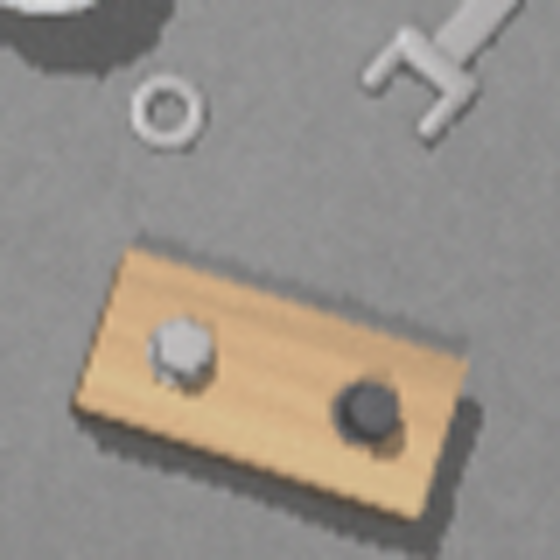

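carry_out --pt "0 -5 0 -6.5" --pt "0 -5 0 -6.5" --pt "0 0 0 -6.7" --pt "-10 0 -11 0" --pt "-23 0 -25 0" --pt "-23 0 -25 0" --pt "-23 0 -25 0" --pt "-23 0 -25 0" --pt "-23 0 -25 0" --pt "-23 0 -25 0" --pt "-23 0 -25 0" --pt "-23 0 -25 0" --pt "-23 0 -25 0" --pt "-23 2 -25 0" --pt "-23 4 -25 0" --pt "-23 5 -25 0" --pt "-23 5 -25 0" --pt "-23 5 -25 0" --pt "-15 5 -17 0" --pt "0 0 0 0" --gripper 45

```text
time_s: 2.15
tool_pos: [556.2, 144.6, 183.7]
orientation: [-1.211, -1.204, 1.206]
wrist_force: [-0.3, 0.4, -0.4]
opening: 44.6
```

Run:
```python
from h import *
s,im,d=snap("wrist","w1"); print(s["tool_pos"],Ro.from_rotvec(s["orientation"]).as_matrix().round(4),s["qpos"],s["opening"],s["time_s"])
```

```text
[556.22644331 144.58676912 183.6696414 ] [[ 5.5e-03 -1.4e-03 -1.0e+00]
 [ 1.0e+00 -7.0e-04  5.5e-03]
 [-7.0e-04 -1.0e+00  1.4e-03]] [ 1.12832898e-01  3.55428841e-01  4.13769141e-02  1.25821411e+00
 -5.07272382e-04  1.18352908e-01] 44.57322716913857 2.15
```

View pics/w1.png

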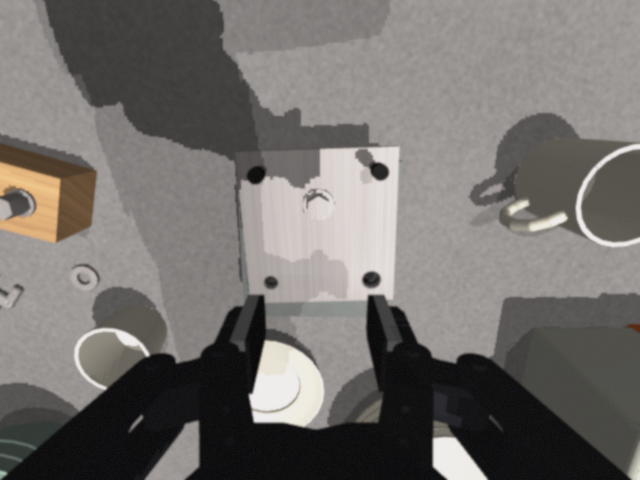

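carry_out --pt "0 10 -10 0" --pt "0 20 -15 0" --pt "0 20 -10 0" --pt "0 5 0 0" --pt "0 0 0 0"

```text
time_s: 2.7
tool_pos: [589.1, 147.6, 129.3]
orientation: [-1.208, -1.208, 1.21]
wrist_force: [-0.2, -0.2, -0.3]
opening: 45.0
```

Run:
```python
from h import *
s,im,d=snap("wrist","w2"); print(s["tool_pos"],s["time_s"])
crop("w2",200,80,440,320,3,"w2a")
```

```text
[589.07759574 147.63872471 129.30949909] 2.7
```

View pics/w2.png

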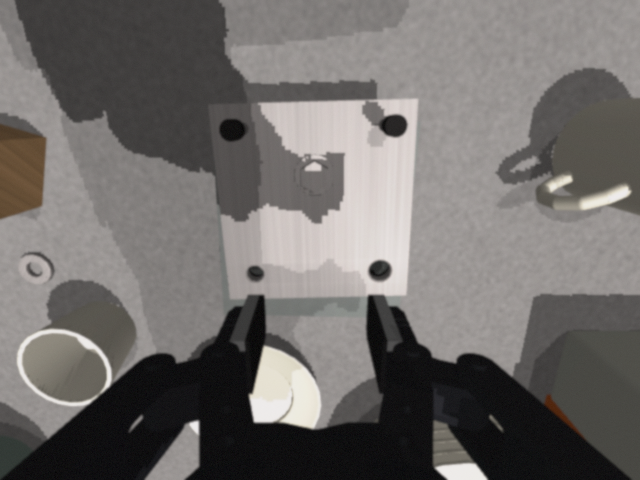

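View pics/w2a.png

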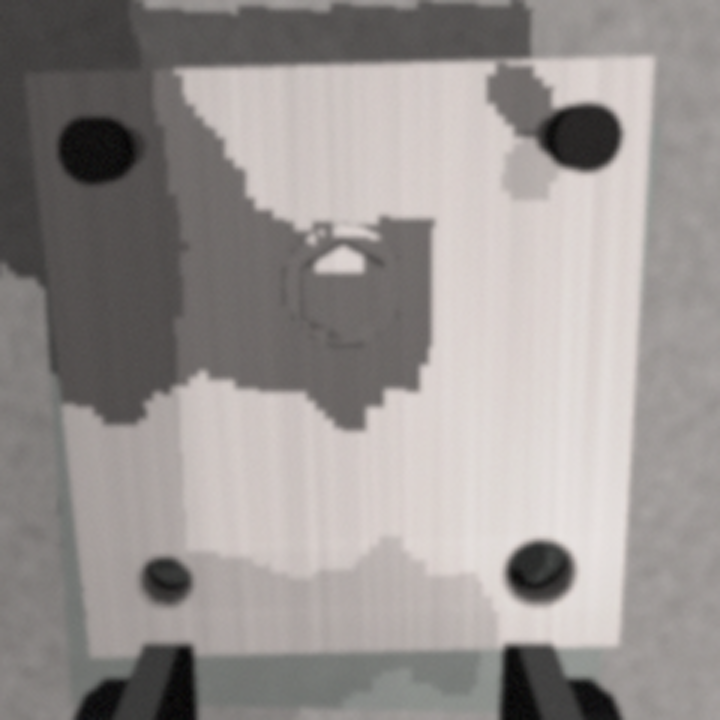

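Run:
```python
from h import *
s,im,d=load("w2")
c,R,o=cam("wrist",s)
v,u=np.mgrid[0:480,0:640]
r=np.stack([(u-c["cx"])/c["fx"],(v-c["cy"])/c["fy"],np.ones(u.shape)],-1)@R.T
P=o+r*d[...,None]; np.save("pics/w2P.npy",P)
Z=P[...,2]
for y,x in [(230,320),(150,380),(200,380),(250,350),(200,240),(285,320),(306,320),(305,225),(307,300),(307,350),(280,220),(230,450),(30,300),(270,380),(268,377)]: print(x,y,d[y,x],P[y,x].round(1))
m=np.zeros((480,640,3),np.uint8); z=np.clip((Z-20)*3,0,255).astype(np.uint8); m=cv2.applyColorMap(z,cv2.COLORMAP_JET)
cv2.imwrite("pics/w2z.png",cv2.resize(m[80:330,190:440],None,fx=2.4,fy=2.4,interpolation=cv2.INTER_NEAREST))
# corners
print("flange holes/corners at z of top")
```

```text
320 230 248.1811 [580.2 150.9  65.6]
380 150 230.4159 [526.  189.4  66.2]
380 200 240.86624 [558.8 191.3  66.2]
350 250 251.09348 [594.4 172.   67.2]
240 200 239.97566 [558.6  97.1  67.1]
320 285 260.90204 [622.  151.1  66.1]
320 306 282.3094 [647.2 151.3  51.9]
225 305 282.97156 [646.8  76.   51.2]
300 307 283.5215 [648.6 135.4  51.1]
350 307 283.32812 [648.5 175.1  51.3]
220 280 331.6867 [6.488e+02 5.900e+01 5.000e-01]
450 230 315.86905 [600.1 266.7   0.8]
300 30 266.47647 [444.  136.2   0.9]
380 270 274.2545 [617.  197.3  50.3]
377 268 280.4201 [618.  196.   44.2]
flange holes/corners at z of top
```

View pics/w2z.png

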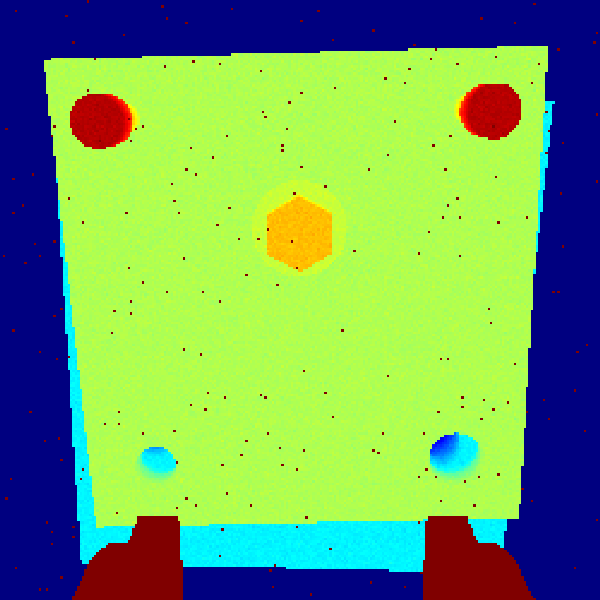

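Run:
```python
from h import *
from scipy.optimize import least_squares
s,im,d=load("w2"); P=np.load("pics/w2P.npy"); Z=cv2.medianBlur(P[...,2].astype(np.float32),3)
fl=(Z>63)&(Z<70); bl=(Z>44)&(Z<57)
zf=np.median(Z[fl][:]);zb=np.median(Z[(np.mgrid[0:480,0:640][0]>300)&bl]);print(zf,zb)
# flange edges: left/right per row 115..280
L=[];Rr=[];B=[];T=[]
for v in range(115,285,3):
    us=np.where(fl[v,200:430])[0]+200; L.append(px2w("wrist",us.min()-.5,v,zf,s)); Rr.append(px2w("wrist",us.max()+.5,v,zf,s))
for u in list(range(270,366,3)):
    vs=np.where(fl[90:330,u])[0]+90; B.append(px2w("wrist",u,vs.max()+.5,zf,s))
for u in range(215,415,3):
    vs=np.where(fl[90:330,u])[0]+90; T.append(px2w("wrist",u,vs.min()-.5,zf,s))
def line(Q,ax): # regress
    Q=np.array(Q)[:,:2]; a,b=(Q[:,1-ax],Q[:,ax]); p=np.polyfit(a,b,1); r=b-np.polyval(p,a); p=np.polyfit(a[abs(r)<1.5],b[abs(r)<1.5],1); return p,np.std((b-np.polyval(p,a))[abs(r)<1.5])
for n,Q,ax in (("L",L,1),("R",Rr,1),("B",B,0),("T",T,0)): print(n,line(Q,ax))
# block
BL=[];BB=[];BR=[]
for v in range(180,300,2):
    us=np.where(bl[v,195:300])[0]+195
    if len(us): BL.append(px2w("wrist",us.min()-.5,v,zb,s))
for u in range(270,366,2):
    vs=np.where(bl[295:330,u])[0]+295; BB.append(px2w("wrist",u,vs.max()+.5,zb,s))
for v in range(124,170,2):
    us=np.where(bl[v,400:430])[0]+400
    if len(us): BR.append(px2w("wrist",us.max()+.5,v,zb,s))
for n,Q,ax in (("BL",BL,1),("BB",BB,0),("BR",BR,1)): print(n,line(Q,ax), np.array(Q)[[0,-1],:2].round(1).tolist())
# holes: pixels non flange within windows
for x0,y0,x1,y1 in ((240,260,272,282),(362,255,400,282)):
    m=(~fl[y0:y1,x0:x1]).astype(np.uint8); m=cv2.morphologyEx(m,cv2.MORPH_OPEN,np.ones((3,3),np.uint8))
    g=cv2.cvtColor(im,cv2.COLOR_BGR2GRAY)[y0:y1,x0:x1]; m2=(g<120).astype(np.uint8)
    for mm in (m,m2):
        cs,_=cv2.findContours(mm,cv2.RETR_EXTERNAL,cv2.CHAIN_APPROX_NONE); k=max(cs,key=cv2.contourArea)
        W=np.array([px2w("wrist",p[0][0]+x0,p[0][1]+y0,zf,s)[:2] for p in k])
        f=least_squares(lambda q:np.hypot(*(W-q[:2]).T)-q[2],[*W.mean(0),7],loss="soft_l1"); print("hole",f.x.round(2),len(k),(cv2.boundingRect(k)[0]+x0,cv2.boundingRect(k)[1]+y0,*cv2.boundingRect(k)[2:]))
# fitted bolt head
m=((Z>72)&(Z<85)).astype(np.uint8)[160:200,290:345]; q=np.argwhere(m)[:, ::-1].mean(0)+[290,160]; print("head",q,px2w("wrist",*q,np.median(Z[160:200,290:345][m>0]),s))
```

```text
66.70296 51.27454
L (array([2.42832366e-02, 6.87513918e+01]), np.float64(0.19206981931600856))
R (array([2.36625985e-02, 1.99169475e+02]), np.float64(0.1907842372758139))
B (array([-2.31838860e-02,  6.35086619e+02]), np.float64(0.23839473964890454))
T (array([-2.49196495e-02,  5.00257142e+02]), np.float64(0.16518631860759844))
BL (array([-2.56515448e-02,  9.07153438e+01]), np.float64(0.21725289803333517)) [[547.7, 76.6], [640.5, 74.6]]
BB (array([2.60105488e-02, 6.52932141e+02]), np.float64(0.26307561140158686)) [[656.1, 111.3], [658.0, 186.6]]
BR (array([-2.33366881e-02,  2.29664192e+02]), np.float64(0.19723487999918982)) [[510.2, 217.6], [539.4, 216.8]]
hole [611.59 104.16   5.04] 39 (248, 266, 15, 13)
hole [612.57 104.08   5.97] 46 (247, 266, 17, 16)
hole [609.41 193.24   7.08] 56 (369, 261, 21, 18)
hole [610.18 193.78   7.56] 58 (369, 261, 22, 20)
head [314.02533532 176.46795827] [541.13661255 146.88826802  78.63542938]
```

carry_out --pt "0 -10 0 0" --pt "-10 -10 0 0" --pt "-25 0 2 0" --pt "-30 0 2 0" --pt "-30 0 2 0" --pt "-30 0 2 0" --pt "-30 0 2 0" --pt "-30 0 2 0" --pt "-30 0 2 0" --pt "-30 0 3 0" --pt "-25 0 2 0" --pt "-17 0 0 0" --pt "-9 0 0 0" --pt "0 0 0 0"

```text
time_s: 4.15
tool_pos: [571.1, -149.5, 150.5]
orientation: [-1.21, -1.209, 1.208]
wrist_force: [-1.4, 0.5, -1.0]
opening: 45.2
```

Run:
```python
from h import *
s,im,d=snap("wrist","w3"); print(s["tool_pos"],s["time_s"])
```

```text
[ 571.1198523  -149.47300673  150.45173616] 4.15
```

View pics/w3.png

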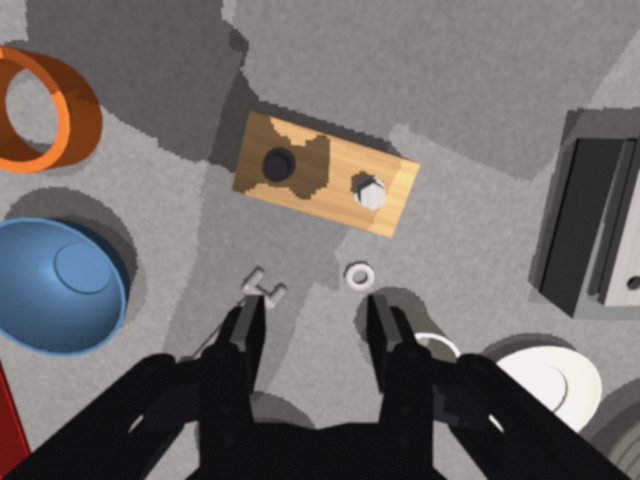

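Run:
```python
from h import *
s,im,d=load("w3")
c,R,o=cam("wrist",s)
v,u=np.mgrid[0:480,0:640]
P=o+(np.stack([(u-c["cx"])/c["fx"],(v-c["cy"])/c["fy"],np.ones(u.shape)],-1)@R.T)*d[...,None]; Z=cv2.medianBlur(P[...,2].astype(np.float32),3)
for n,(x0,y0,x1,y1) in (("pin",(258,140,302,190)),("bolt",(345,165,395,220))):
    z=Z[y0:y1,x0:x1]
    print(n,np.histogram(z,bins=np.arange(40,96,3)))
    m=(z>68); zt=np.median(z[z>(80 if n=="pin" else 73)]); q=np.argwhere(abs(z-zt)<2.5)[:, ::-1].astype(float)+[x0,y0]
    W=np.array([px2w("wrist",a,b,zt,s)[:2] for a,b in q]); print(zt,q.mean(0),W.mean(0).round(2),W.min(0).round(1),W.max(0).round(1),"diam",2*np.sqrt(len(q)*0+1))
# stand top
m=((Z>52)&(Z<57)); m[:, :220]=0;m[250:]=0;m[:,440:]=0
cs,_=cv2.findContours(m.astype(np.uint8),cv2.RETR_EXTERNAL,cv2.CHAIN_APPROX_NONE);k=max(cs,key=cv2.contourArea)
zs=np.median(Z[m]);W=np.array([px2w("wrist",*p[0],zs,s)[:2] for p in k],np.float32); r=cv2.minAreaRect(W);print(zs,r)
crop("w3",230,100,430,250,4,"w3a")
```

```text
pin (array([   0,    0,    0,    0, 1146,  159,  231,   12,   13,   13,   12,
         16,   11,   14,   29,  544,    0,    0]), array([40, 43, 46, 49, 52, 55, 58, 61, 64, 67, 70, 73, 76, 79, 82, 85, 88,
       91, 94]))
86.387794 [274.86452763 168.70944742] [ 520.24 -176.01] [ 512.  -184.6] [ 529.  -167.3] diam 2.0
bolt (array([   0,    0,    0,    0, 1738,  337,   42,   29,   19,   30,   15,
         36,  504,    0,    0,    0,    0,    0]), array([40, 43, 46, 49, 52, 55, 58, 61, 64, 67, 70, 73, 76, 79, 82, 85, 88,
       91, 94]))
77.44559 [372.20537428 196.52207294] [ 540.79 -109.6 ] [ 531.3 -118.3] [ 550.5 -101.1] diam 2.0
54.529564 ((530.7670288085938, -142.82598876953125), (130.0111541748047, 60.38718795776367), 72.96847534179688)
```

View pics/w3a.png

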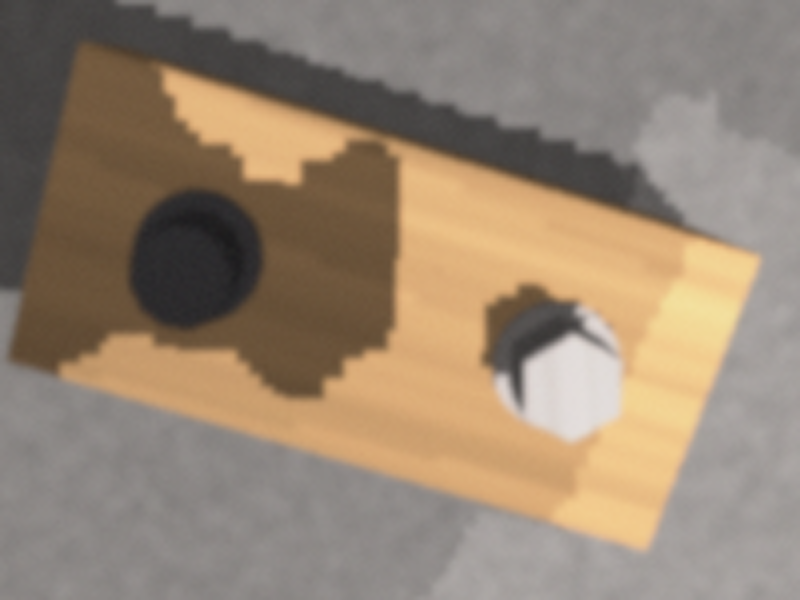

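carry_out --pt "-10 0 15 0" --pt "-10 0 20 0" --pt "-6.5 5 16 0" --pt "0 20 0 0" --pt "0 20 0 0" --pt "0 15 0 0" --pt "0 10 0 0" --pt "0 0 0 0" --pt "0 0 0 0"

```text
time_s: 5.1
tool_pos: [520.3, -174.9, 80.5]
orientation: [-1.209, -1.21, 1.21]
wrist_force: [-0.1, 0.4, 0.1]
opening: 45.1
```

Run:
```python
from h import *
s,im,d=snap("wrist","w4"); print(s["tool_pos"],s["time_s"],s["wrist_force"])
```

```text
[ 520.30285275 -174.8734965    80.49670299] 5.1 [-0.08571919  0.36836611  0.07306956]
```

View pics/w4.png

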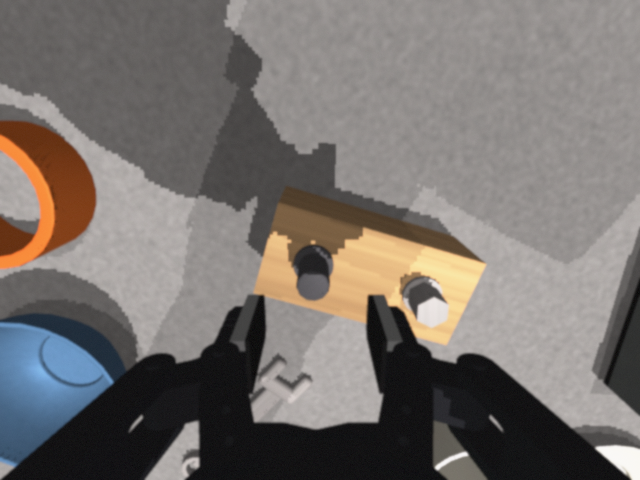

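Run:
```python
from h import *
s,im,d=load("w4")
T=Ro.from_rotvec(s["orientation"]).as_matrix()
def tl(u,v): return (T.T@(pxd2w("wrist",u,v,d[v,u],s)-s["tool_pos"])).round(1)
for u,v in [(257,297),(262,297),(264,299),(255,300),(262,310),(264,320),(263,330),(262,345),(250,345),(245,310),(235,340),(370,297),(374,297),(382,297),(370,320),(372,335),(313,290),(313,255),(313,265),(308,280)]: print(u,v,d[v,u],tl(u,v))
print(w2px("wrist",s["tool_pos"],s))
crop("w4",220,180,420,400,3,"w4a")
```

```text
257 297 149.89497 [-24.3 -39.1  11.2]
262 297 149.41629 [-22.1 -39.6  11.4]
264 299 157.35645 [-22.5 -32.7   6.8]
255 300 147.59315 [-24.8 -41.6  11.1]
262 310 149.66992 [-22.2 -41.1   6.1]
264 320 157.17729 [-22.4 -35.8  -1.9]
263 330 153.50888 [-22.3 -40.4  -4. ]
262 345 150.7016 [-22.3 -44.8  -8.4]
250 345 122.443596 [-22.2 -68.9   8.6]
245 310 139.16135 [-27.2 -50.4  11.5]
235 340 120.94824 [-27.  -69.7  11.1]
370 297 149.93076 [ 23.1 -39.1  11.2]
374 297 151.04482 [ 25.  -38.1  10.6]
382 297 149.89229 [ 28.2 -39.1  11.2]
370 320 146.80128 [ 22.6 -44.9   3.7]
372 335 143.10457 [ 22.9 -50.   -0. ]
313 290 185.6407 [-1.1 -5.9 -2.3]
313 255 204.35873 [-1.2 17.3  8.2]
313 265 191.19298 [-1.1  3.3  7.9]
308 280 182.66582 [-3.6 -7.   3.9]
[315.11462857 281.05846578 190.5369374 ]
```

View pics/w4a.png

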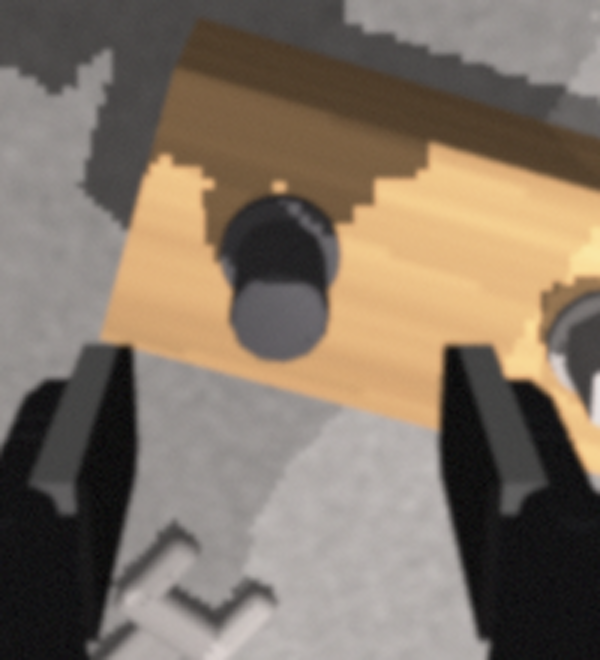

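Run:
```python
from h import *
d=np.load("pics/wrist0.npy"); s=dict(tool_pos=np.zeros(3),orientation=np.zeros(3))
for u,v in [(200,312),(208,312),(212,318),(212,335),(425,312),(205,350),(185,340),(160,370),(320,430),(260,440)]: print(u,v,pxd2w("wrist",u,v,d[v,u],s).round(1))
_,_,d=load("w4")
print('w4')
for u,v in [(320,440),(260,440),(225,400)]: print(u,v,pxd2w("wrist",u,v,d[v,u],s).round(1))
```

```text
200 312 [-44.3 -51.9  11.5]
208 312 [-42.4 -48.4   9.4]
212 318 [-42.2 -44.8   4.6]
212 335 [-42.4 -46.6  -2.3]
425 312 [ 42.6 -51.5  11.2]
205 350 [-42.8 -55.3  -3.3]
185 340 [-43.9 -69.9  11.2]
160 370 [-45.4 -86.3  12.2]
320 430 [   1.4 -105.7   10.2]
260 440 [ -12.7 -109.    10.6]
w4
320 440 [   1.4 -109.4   11.1]
260 440 [ -12.5 -110.1   11.9]
225 400 [ -21.7 -103.7   17.4]
```

Run:
```python
from h import *
s,im,d=snap("side","s1"); p=w2px("side",s["tool_pos"]); print(p, w2px("side",s["tool_pos"]+[0,0,19]),w2px("side",s["tool_pos"]+[0,0,38]))
x,y=int(p[0]),int(p[1]); print(x,y)
crop("s1",x-80,y-110,x+80,y+50,5,"s1a")
im=cv2.imread("pics/s1a.png"); 
for k in (0,19,38):
    q=w2px("side",s["tool_pos"]+[0,0,k]); cv2.circle(im,(int((q[0]-x+80)*5),int((q[1]-y+110)*5)),4,(0,0,255),-1)
cv2.imwrite("pics/s1b.png",cv2.resize(im,(600,600)))
```

```text
[339.22406264 295.19180697 852.52603519] [339.48420599 286.18925697 842.88252196] [339.75037089 276.97832448 833.23900874]
339 295
```

View pics/s1b.png

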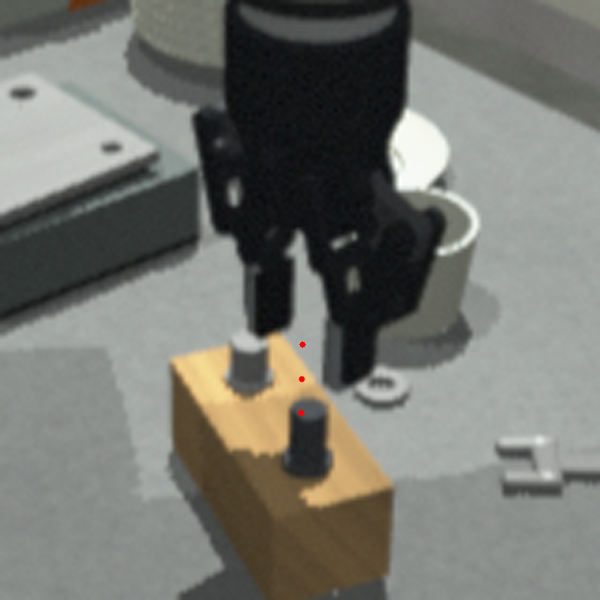

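carry_out --pt "-1 15 0 0" --pt "0 15 0 0" --pt "0 7 0 0" --pt "0 3 0 0" --pt "0 0 0 0"

```text
time_s: 5.7
tool_pos: [520.1, -176.2, 40.2]
orientation: [-1.209, -1.209, 1.209]
wrist_force: [0.5, -0.3, -0.1]
opening: 45.0
```

Run:
```python
from h import *
s,im,d=snap("wrist","w5"); print(s["tool_pos"],s["time_s"],s["wrist_force"])
T=Ro.from_rotvec(s["orientation"]).as_matrix()
crop("w5",220,180,420,400,3,"w5a")
s,im,d=snap("side","s2"); crop("s2",270,200,420,350,5,"s2a")
```

```text
[ 520.09152307 -176.22650776   40.19777485] 5.7 [ 0.45219586 -0.31592849 -0.05473503]
```

View pics/w5a.png

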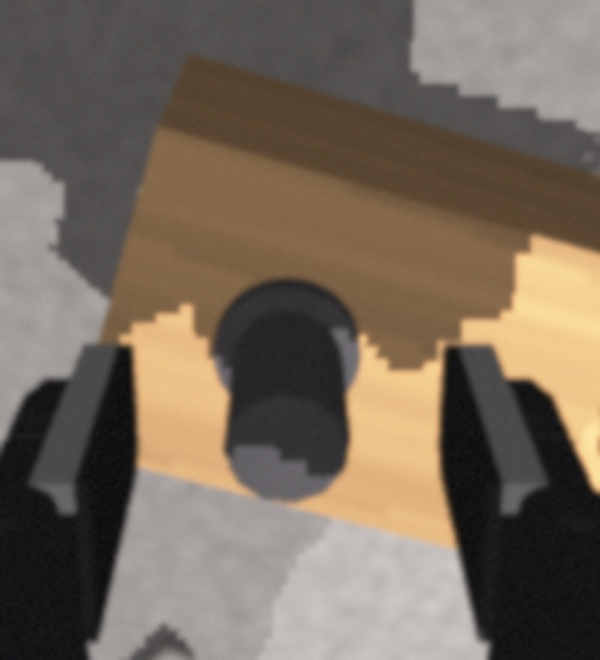

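View pics/s2a.png

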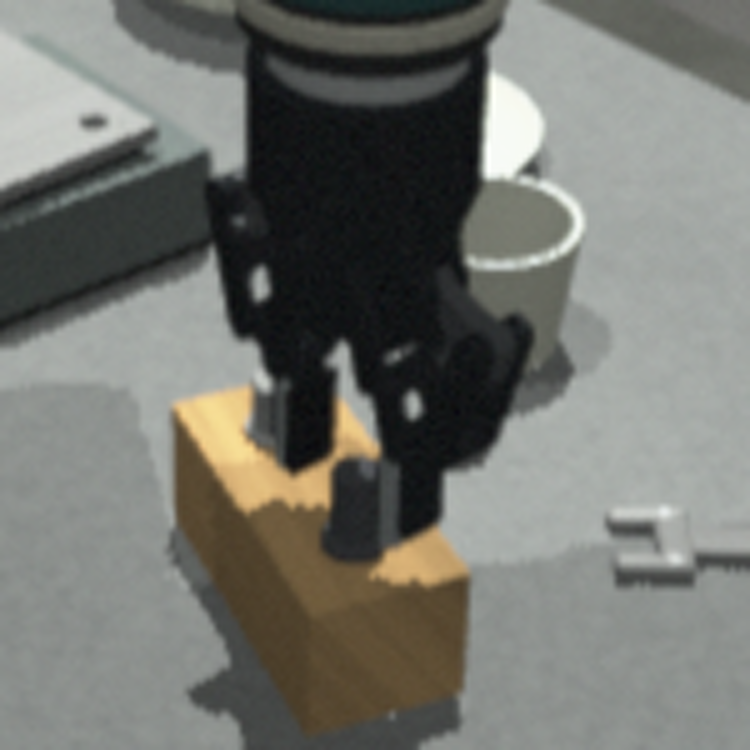

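carry_out --pt "0 4 0 0" --pt "0 3 0 0" --pt "0 0 0 0"

```text
time_s: 6.1
tool_pos: [519.8, -176.1, 32.6]
orientation: [-1.209, -1.209, 1.209]
wrist_force: [0.1, 0.4, 0.8]
opening: 45.3
```

carry_out --pt "0 0 0 0" --pt "0 0 0 0" --pt "0 0 0 0" --pt "0 0 0 0" --pt "0 0 0 0" --pt "0 0 0 0" --gripper 10 --grip_force 80

```text
time_s: 6.7
tool_pos: [520.1, -176.3, 33.3]
orientation: [-1.21, -1.209, 1.209]
wrist_force: [-1.3, -0.7, 5.8]
opening: 15.3
```

Run:
```python
from h import *
s,im,d=snap("wrist","w6"); print(s["tool_pos"],s["time_s"],s["wrist_force"],s["opening"])
crop("w6",220,180,420,400,3,"w6a")
s,im,d=snap("side","s3"); crop("s3",270,200,420,350,5,"s3a")
```

```text
[ 520.08605566 -176.30385447   33.31317957] 6.7 [-1.30521909 -0.73772575  5.78517052] 15.266649021425293
```

View pics/w6a.png

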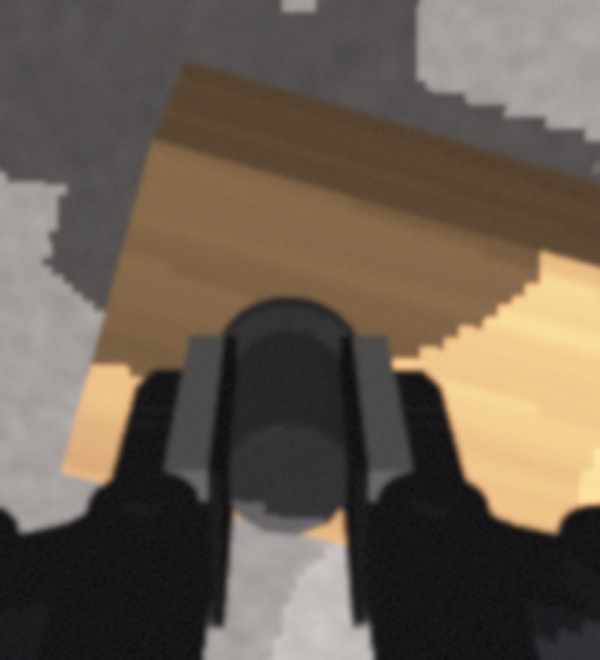

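View pics/s3a.png

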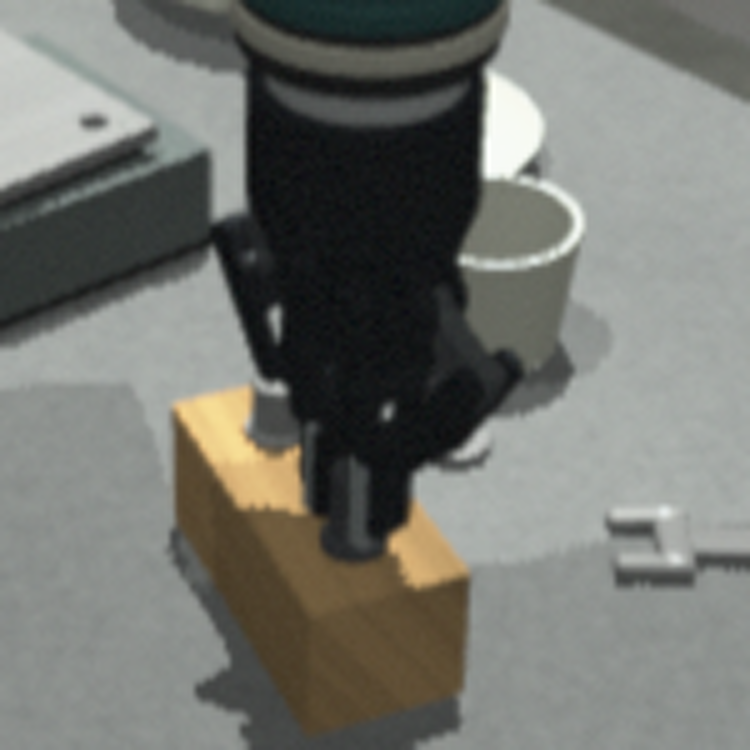

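carry_out --pt "0 -3 0 0" --pt "0 -8 0 0" --pt "0 -15 0 0" --pt "0 -20 0 0" --pt "0 -20 0 0" --pt "0 -12 0 0" --pt "0 -6 0 0" --pt "0 0 0 0"

```text
time_s: 7.6
tool_pos: [520.3, -176.4, 117.7]
orientation: [-1.21, -1.21, 1.209]
wrist_force: [-0.5, -0.3, -1.2]
opening: 15.7
```

carry_out --pt "10 0 -3 0" --pt "20 0 -5 0" --pt "25 0 -6 0" --pt "28 0 -7 0" --pt "28 0 -7 0" --pt "28 0 -7 0" --pt "28 0 -7 0" --pt "28 0 -7 0" --pt "28 0 -7 0" --pt "28 0 -7 0" --pt "28 0 -7 0" --pt "28 0 -7 0" --pt "26 0 -6 0" --pt "20 0 -5 0" --pt "10 0 -3 0" --pt "5 0 0 0" --pt "0 0 0 0" --pt "0 0 0 0"

```text
time_s: 9.4
tool_pos: [610.8, 191.1, 116.9]
orientation: [-1.209, -1.209, 1.209]
wrist_force: [-0.1, 0.1, -0.9]
opening: 15.6
```

Run:
```python
from h import *
s,im,d=snap("wrist","w7"); print(s["tool_pos"],s["orientation"],s["time_s"],s["wrist_force"],s["opening"])
s,im,d=snap("side","s4"); p=w2px("side",s["tool_pos"]);print(p); crop("s4",190,140,340,290,5,"s4a")
```

```text
[610.76050329 191.12545    116.90735542] [-1.20944995 -1.20850129  1.20913694] 9.4 [-0.10750605  0.08651445 -0.92160882] 15.598064563822058
[ 263.41783946  189.50702006 1127.30134318]
```

View pics/w7.png

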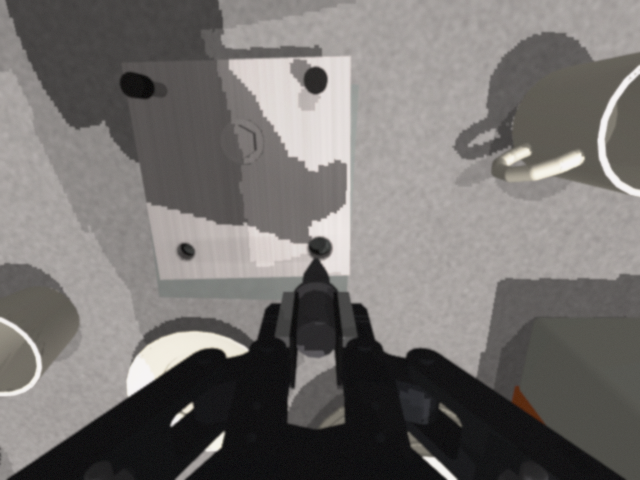

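View pics/s4a.png

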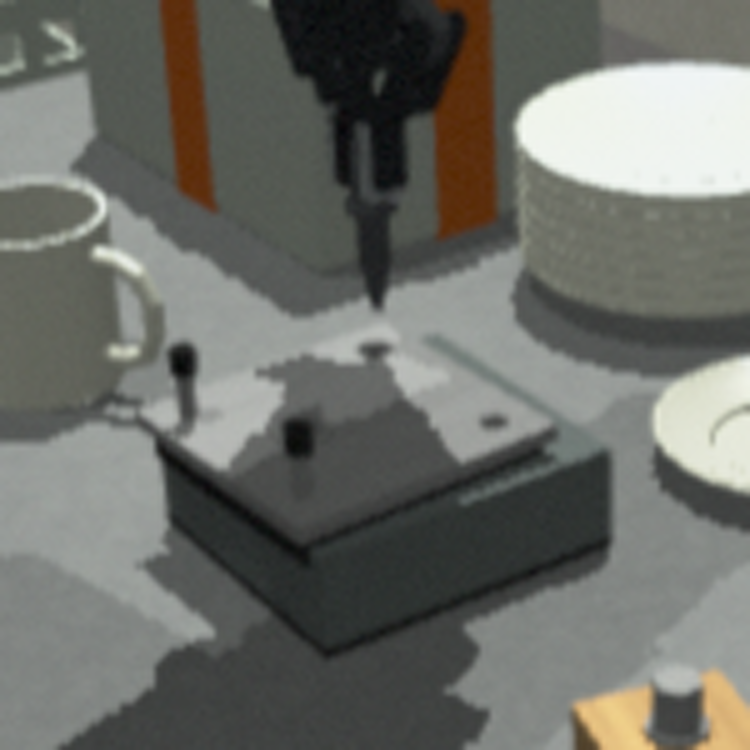

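Run:
```python
from h import *
s,im,d=load("w7")
for k in (-25,-30,0): pass
for dz,n in ((-29,"tip"),(-5,"shank start"),(21,"collar under"),(53,"top")): print(n,w2px("wrist",s["tool_pos"]+[0.15,0.3,dz],s).round(1))
for n,h in (("fl",(610.4,193.7,66.3)),("bl",(612.85,190.1,51.3)),("flB",(612.6,103.8,66.3))): print(n,w2px("wrist",h,s).round(1))
crop("w7",270,220,370,370,5,"w7a")
```

```text
tip [315.7 260.8 218.1]
shank start [315.7 277.4 195.3]
collar under [315.7 300.3 170.7]
top [315.6 339.6 140.3]
fl [319.1 247.9 238.4]
bl [313.9 243.9 253.4]
flB [184.9 251.1 239.2]
```

View pics/w7a.png

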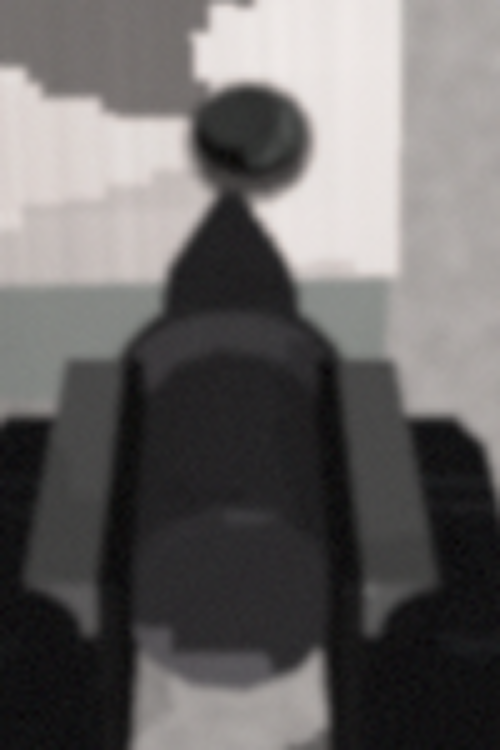

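carry_out --pt "0.3 5 -0.7 0" --pt "0 7 0 0" --pt "0 5 0 0" --pt "0 2 0 0" --pt "0 2 0 0" --pt "0 2 0 0" --pt "0 0 0 0"

```text
time_s: 10.2
tool_pos: [611.6, 192.1, 93.8]
orientation: [-1.209, -1.209, 1.209]
wrist_force: [0.2, -0.7, -1.5]
opening: 15.2
```

carry_out --pt "0 2 0 0" --pt "0 2 0 0" --pt "0 2 0 0" --pt "0 0 0 0"

```text
time_s: 10.6
tool_pos: [611.6, 192.1, 87.7]
orientation: [-1.209, -1.209, 1.209]
wrist_force: [0.0, -0.0, -0.4]
opening: 15.3
```

carry_out --pt "0 2 0 0" --pt "0 2 0 0" --pt "0 1 0 0" --pt "0 0 0 0"

```text
time_s: 11.0
tool_pos: [611.6, 192.1, 82.8]
orientation: [-1.209, -1.209, 1.209]
wrist_force: [-0.5, 0.4, -0.8]
opening: 15.3
```

carry_out --pt "0 1 0 0" --pt "0 1 0 0" --pt "0 1 0 0" --pt "0 0 0 0"

```text
time_s: 11.4
tool_pos: [611.6, 192.1, 79.8]
orientation: [-1.209, -1.209, 1.209]
wrist_force: [-0.1, -0.1, -0.9]
opening: 15.3
```

carry_out --pt "0 1 0 0" --pt "0 1 0 0" --pt "0 0 0 0"

```text
time_s: 11.7
tool_pos: [611.6, 192.1, 77.8]
orientation: [-1.209, -1.209, 1.209]
wrist_force: [0.8, 0.4, -1.1]
opening: 15.7
```

carry_out --pt "-0.5 0.5 -0.2 0" --pt "-0.5 0.5 -0.2 0" --pt "0 0 0 0"

```text
time_s: 12.0
tool_pos: [612.1, 191.4, 77.1]
orientation: [-1.209, -1.21, 1.209]
wrist_force: [-1.2, 3.1, 1.4]
opening: 15.1
```

carry_out --pt "-0.5 0 -0.3 0" --pt "-0.5 0 -0.3 0" --pt "0 0 0 0"

```text
time_s: 12.3
tool_pos: [612.6, 190.6, 77.1]
orientation: [-1.208, -1.21, 1.209]
wrist_force: [-1.2, 5.5, 1.1]
opening: 15.6
```

carry_out --pt "-0.4 0 -0.2 0" --pt "0 0 0 0"

```text
time_s: 12.5
tool_pos: [612.8, 190.1, 77.1]
orientation: [-1.208, -1.21, 1.209]
wrist_force: [-0.9, 5.2, 0.2]
opening: 15.1
```

carry_out --pt "-0.4 0 0 0" --pt "0 1 0 0" --pt "0 1 0 0" --pt "0 0 0 0"

```text
time_s: 12.9
tool_pos: [612.8, 189.8, 75.3]
orientation: [-1.208, -1.21, 1.209]
wrist_force: [-2.6, 4.7, 5.0]
opening: 15.0
```

carry_out --pt "0 1 0 0" --pt "0 1 0 0" --pt "0 0 0 0"

```text
time_s: 13.2
tool_pos: [612.8, 189.8, 73.3]
orientation: [-1.208, -1.21, 1.209]
wrist_force: [-2.7, 5.1, 5.1]
opening: 15.2
```

carry_out --pt "0 1 0 0" --pt "0 1 0 0" --pt "0 0 0 0"

```text
time_s: 13.5
tool_pos: [612.8, 189.8, 71.3]
orientation: [-1.208, -1.21, 1.209]
wrist_force: [-3.2, 5.6, 5.5]
opening: 15.6
```

carry_out --pt "0 1 0 0" --pt "0 1 0 0" --pt "0 0 0 0"

```text
time_s: 13.8
tool_pos: [612.8, 189.8, 69.3]
orientation: [-1.208, -1.21, 1.209]
wrist_force: [-3.3, 4.8, 4.8]
opening: 15.4
```

carry_out --pt "0 1 0 0" --pt "0 1 0 0" --pt "0 1 0 0" --pt "0 1 0 0" --pt "0 0 0 0"

```text
time_s: 14.3
tool_pos: [612.6, 189.7, 65.0]
orientation: [-1.208, -1.21, 1.209]
wrist_force: [-2.5, 5.8, 2.7]
opening: 15.2
```

carry_out --pt "0 1 0 0" --pt "0 1 0 0" --pt "0 1 0 0" --pt "0 0 0 0"

```text
time_s: 14.7
tool_pos: [612.6, 189.7, 62.1]
orientation: [-1.208, -1.21, 1.209]
wrist_force: [-2.4, 5.7, 2.4]
opening: 15.1
```

carry_out --pt "0 1 0 0" --pt "0 1 0 0" --pt "0 0 0 0"

```text
time_s: 15.0
tool_pos: [612.6, 189.7, 60.0]
orientation: [-1.208, -1.21, 1.209]
wrist_force: [-2.0, 5.0, 2.8]
opening: 15.4
```

carry_out --pt "0 1 0 0" --pt "0 1 0 0" --pt "0 0 0 0"

```text
time_s: 15.3
tool_pos: [612.6, 189.7, 58.1]
orientation: [-1.208, -1.21, 1.209]
wrist_force: [-3.2, 4.6, 3.9]
opening: 15.2
```

carry_out --pt "0 1 0 0" --pt "0 1 0 0" --pt "0 0 0 0"

```text
time_s: 15.6
tool_pos: [612.6, 189.7, 56.0]
orientation: [-1.208, -1.21, 1.209]
wrist_force: [-2.9, 5.4, 3.9]
opening: 15.3
```

carry_out --pt "0 1 0 0" --pt "0 1 0 0" --pt "0 0 0 0"

```text
time_s: 15.9
tool_pos: [612.6, 189.7, 54.1]
orientation: [-1.208, -1.21, 1.209]
wrist_force: [-3.5, 5.2, 2.8]
opening: 15.3
```

carry_out --pt "0 1 0 0" --pt "0 1 0 0" --pt "0 1 0 0" --pt "0 0 0 0"

```text
time_s: 16.3
tool_pos: [612.6, 189.7, 51.0]
orientation: [-1.208, -1.209, 1.209]
wrist_force: [-2.5, 5.7, 3.2]
opening: 15.4
```

carry_out --pt "0 1 0 0" --pt "0 1 0 0" --pt "0 1 0 0" --pt "0 0 0 0"

```text
time_s: 16.7
tool_pos: [612.5, 189.7, 48.0]
orientation: [-1.208, -1.209, 1.209]
wrist_force: [-2.3, 5.6, 2.7]
opening: 15.3
```

carry_out --pt "0 0.7 0 0" --pt "0 0.7 0 0" --pt "0 0 0 0"

```text
time_s: 17.0
tool_pos: [612.6, 189.6, 46.7]
orientation: [-1.208, -1.209, 1.209]
wrist_force: [-3.0, 5.3, 2.4]
opening: 15.5
```

carry_out --pt "0 0.5 0 0" --pt "0 0 0 0"

```text
time_s: 17.2
tool_pos: [612.6, 189.7, 46.2]
orientation: [-1.208, -1.209, 1.209]
wrist_force: [-2.5, 5.7, 1.8]
opening: 14.9
```

carry_out --pt "0 0.5 0 0" --pt "0 0 0 0"

```text
time_s: 17.4
tool_pos: [612.6, 189.7, 45.7]
orientation: [-1.208, -1.21, 1.209]
wrist_force: [-3.9, 4.5, 3.3]
opening: 15.4
```

carry_out --pt "0 0.5 0 0" --pt "0 0 0 0"

```text
time_s: 17.6
tool_pos: [612.6, 189.7, 45.2]
orientation: [-1.208, -1.21, 1.209]
wrist_force: [-2.9, 5.3, 2.7]
opening: 15.4
```

carry_out --pt "0 0.5 0 0" --pt "0 0 0 0"

```text
time_s: 17.8
tool_pos: [612.6, 189.7, 44.7]
orientation: [-1.208, -1.21, 1.209]
wrist_force: [-3.1, 4.2, 2.5]
opening: 15.1
```

carry_out --pt "0 0.5 0 0" --pt "0 0 0 0"

```text
time_s: 18.0
tool_pos: [612.6, 189.7, 44.2]
orientation: [-1.208, -1.209, 1.209]
wrist_force: [-3.6, 5.4, 3.2]
opening: 15.1
```

carry_out --pt "0 0.5 0 0" --pt "0 0 0 0"

```text
time_s: 18.2
tool_pos: [612.7, 189.7, 43.8]
orientation: [-1.208, -1.21, 1.209]
wrist_force: [-2.8, 5.3, 3.6]
opening: 15.4
```

Run:
```python
from h import *
s,im,d=snap("side","s5"); print(s["tool_pos"],s["wrist_force"]); crop("s5",200,150,320,270,5,"s5a")
```

```text
[612.65827641 189.66098185  43.79414299] [-2.75322647  5.3360482   3.61176848]
```

View pics/s5a.png

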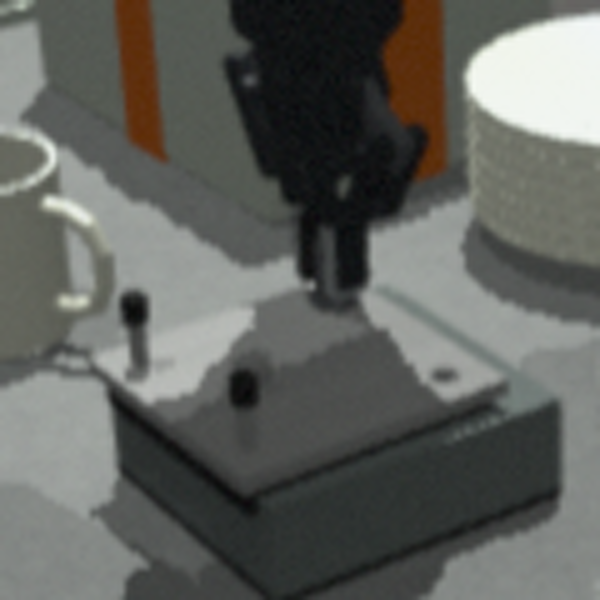

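carry_out --pt "0 0.5 0 0" --pt "0 0 0 0"

```text
time_s: 18.45
tool_pos: [612.7, 189.7, 43.4]
orientation: [-1.209, -1.21, 1.209]
wrist_force: [-3.1, 5.3, 6.5]
opening: 15.0
```

carry_out --pt "0 0.5 0 0" --pt "0 0 0 0"

```text
time_s: 18.65
tool_pos: [612.9, 189.7, 43.1]
orientation: [-1.209, -1.21, 1.209]
wrist_force: [-3.9, 4.8, 8.2]
opening: 15.2
```

carry_out --pt "0 0.5 0 0" --pt "0 0 0 0"

```text
time_s: 18.85
tool_pos: [612.9, 189.7, 42.7]
orientation: [-1.209, -1.21, 1.209]
wrist_force: [-3.5, 3.7, 9.1]
opening: 14.9
```

carry_out --pt "0 0.5 0 0" --pt "0 0 0 0"

```text
time_s: 19.05
tool_pos: [613.0, 189.7, 42.3]
orientation: [-1.209, -1.21, 1.208]
wrist_force: [-4.0, 4.0, 10.0]
opening: 15.3
```

carry_out --pt "0 0.5 0 0" --pt "0 0 0 0"

```text
time_s: 19.25
tool_pos: [613.1, 189.7, 42.0]
orientation: [-1.209, -1.211, 1.208]
wrist_force: [-3.3, 4.0, 10.9]
opening: 15.2
```

Run:
```python
from h import *
s,im,d=snap("wrist","w8"); print(s["tool_pos"],s["wrist_force"],s["ft_torque"],Ro.from_rotvec(s["orientation"]).as_matrix().round(4)); crop("w8",240,220,400,370,5,"w8a")
s,im,d=snap("side","s6"); crop("s6",240,180,300,240,10,"s6a")
```

```text
[613.13319667 189.74952876  41.99971146] [-3.29589904  4.04267766 10.85645991] [ 0.9660103   1.01886045 -0.01541477] [[-3.0e-04  1.1e-03 -1.0e+00]
 [ 1.0e+00  9.0e-04 -3.0e-04]
 [ 9.0e-04 -1.0e+00 -1.1e-03]]
```

View pics/w8a.png

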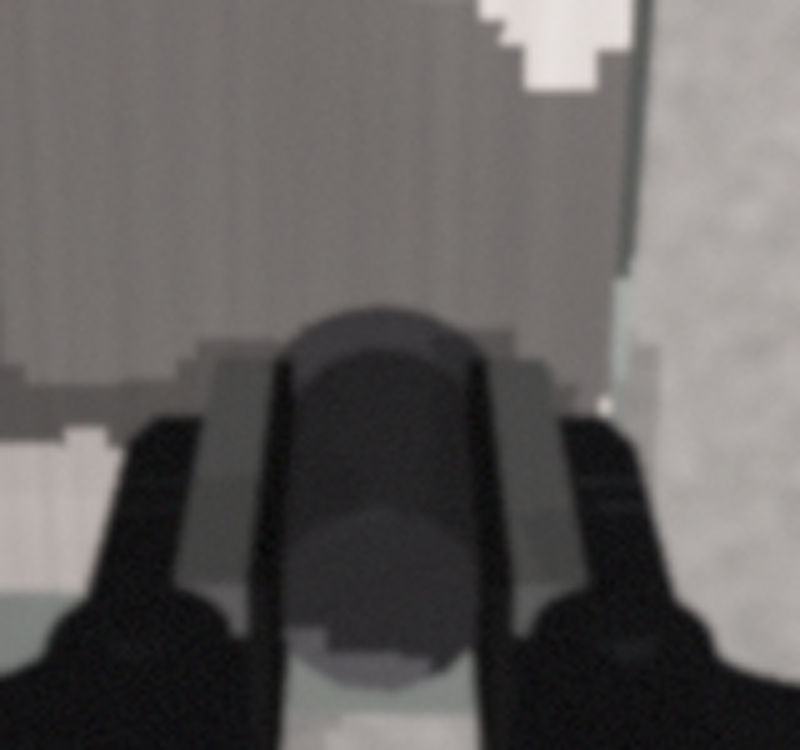

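View pics/s6a.png

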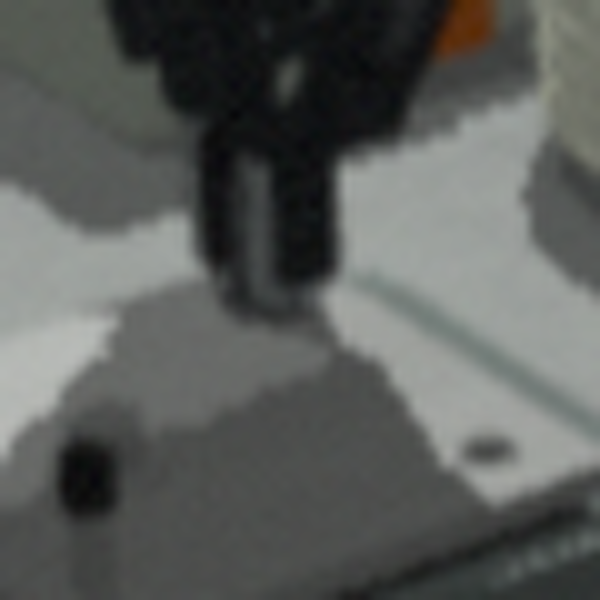

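Run:
```python
from h import *
for tag in ("w6","w7","w8"):
    s,im,d=load(tag)
    c,R,o=cam("wrist",s)
    v,u=np.mgrid[0:480,0:640]
    P=o+(np.stack([(u-c["cx"])/c["fx"],(v-c["cy"])/c["fy"],np.ones(u.shape)],-1)@R.T)*d[...,None]
    Zr=P[...,2]-s["tool_pos"][2]
    f=lambda y0,y1,x0,x1:(np.median(P[y0:y1,x0:x1,2]).round(2),np.median(Zr[y0:y1,x0:x1]).round(2))
    print(tag,"pintop",f(336,346,310,322),"collar row",[f(y,y+1,312,320) for y in range(275,296,2)], "flange",f(235,270,290,310),f(255,275,300,345))
```

```text
w6 pintop (np.float64(86.45), np.float64(53.13)) collar row [(np.float64(54.01), np.float64(20.69)), (np.float64(54.94), np.float64(21.63)), (np.float64(54.79), np.float64(21.47)), (np.float64(57.34), np.float64(24.03)), (np.float64(58.12), np.float64(24.81)), (np.float64(58.65), np.float64(25.33)), (np.float64(58.57), np.float64(25.26)), (np.float64(58.27), np.float64(24.96)), (np.float64(61.38), np.float64(28.06)), (np.float64(62.62), np.float64(29.31)), (np.float64(64.38), np.float64(31.07))] flange (np.float64(54.49), np.float64(21.17)) (np.float64(54.55), np.float64(21.23))
w7 pintop (np.float64(170.01), np.float64(53.11)) collar row [(np.float64(123.9), np.float64(6.99)), (np.float64(126.15), np.float64(9.25)), (np.float64(138.56), np.float64(21.66)), (np.float64(140.13), np.float64(23.23)), (np.float64(142.09), np.float64(25.18)), (np.float64(142.09), np.float64(25.18)), (np.float64(141.64), np.float64(24.73)), (np.float64(141.87), np.float64(24.97)), (np.float64(144.17), np.float64(27.26)), (np.float64(146.61), np.float64(29.7)), (np.float64(148.35), np.float64(31.44))] flange (np.float64(66.7), np.float64(-50.21)) (np.float64(66.95), np.float64(-49.96))
w8 pintop (np.float64(95.13), np.float64(53.13)) collar row [(np.float64(66.77), np.float64(24.77)), (np.float64(66.74), np.float64(24.74)), (np.float64(66.84), np.float64(24.84)), (np.float64(66.68), np.float64(24.68)), (np.float64(67.25), np.float64(25.25)), (np.float64(67.45), np.float64(25.46)), (np.float64(67.33), np.float64(25.33)), (np.float64(66.93), np.float64(24.93)), (np.float64(70.06), np.float64(28.06)), (np.float64(71.84), np.float64(29.84)), (np.float64(74.16), np.float64(32.16))] flange (np.float64(66.64), np.float64(24.64)) (np.float64(66.7), np.float64(24.71))
```

carry_out --pt "0 0.5 0 0" --pt "0 0.5 0 0" --pt "0 0 0 0"

```text
time_s: 19.65
tool_pos: [613.3, 189.8, 41.3]
orientation: [-1.209, -1.211, 1.208]
wrist_force: [-4.6, 4.6, 14.1]
opening: 15.3
```

carry_out --pt "0 0.5 0 0" --pt "0 0.5 0 0" --pt "0 0 0 0"

```text
time_s: 19.95
tool_pos: [613.4, 189.8, 40.5]
orientation: [-1.21, -1.211, 1.208]
wrist_force: [-4.1, 4.4, 17.3]
opening: 15.0
```

Run:
```python
from h import *
s,im,d=snap("wrist","w9"); print(s["tool_pos"],s["wrist_force"],s["ft_torque"]); crop("w9",240,220,400,370,5,"w9a")
c,R,o=cam("wrist",s)
v,u=np.mgrid[0:480,0:640]
P=o+(np.stack([(u-c["cx"])/c["fx"],(v-c["cy"])/c["fy"],np.ones(u.shape)],-1)@R.T)*d[...,None]
Zr=P[...,2]-s["tool_pos"][2]
f=lambda y0,y1,x0,x1:(np.median(P[y0:y1,x0:x1,2]).round(2),np.median(Zr[y0:y1,x0:x1]).round(2))
print("pintop",f(336,346,310,322),"collar row",[f(y,y+1,312,320) for y in range(275,296,2)], "flange",f(235,270,290,310),f(255,275,300,345))
```

```text
[613.44777118 189.76042928  40.54042081] [-4.11133832  4.44150417 17.25368532] [0.89050458 1.25442268 0.00499538]
pintop (np.float64(93.66), np.float64(53.12)) collar row [(np.float64(66.24), np.float64(25.7)), (np.float64(66.37), np.float64(25.83)), (np.float64(66.7), np.float64(26.16)), (np.float64(66.81), np.float64(26.27)), (np.float64(66.73), np.float64(26.19)), (np.float64(67.0), np.float64(26.46)), (np.float64(66.28), np.float64(25.74)), (np.float64(66.06), np.float64(25.52)), (np.float64(68.54), np.float64(28.0)), (np.float64(70.74), np.float64(30.2)), (np.float64(72.6), np.float64(32.06))] flange (np.float64(66.64), np.float64(26.1)) (np.float64(66.67), np.float64(26.13))
```

View pics/w9a.png

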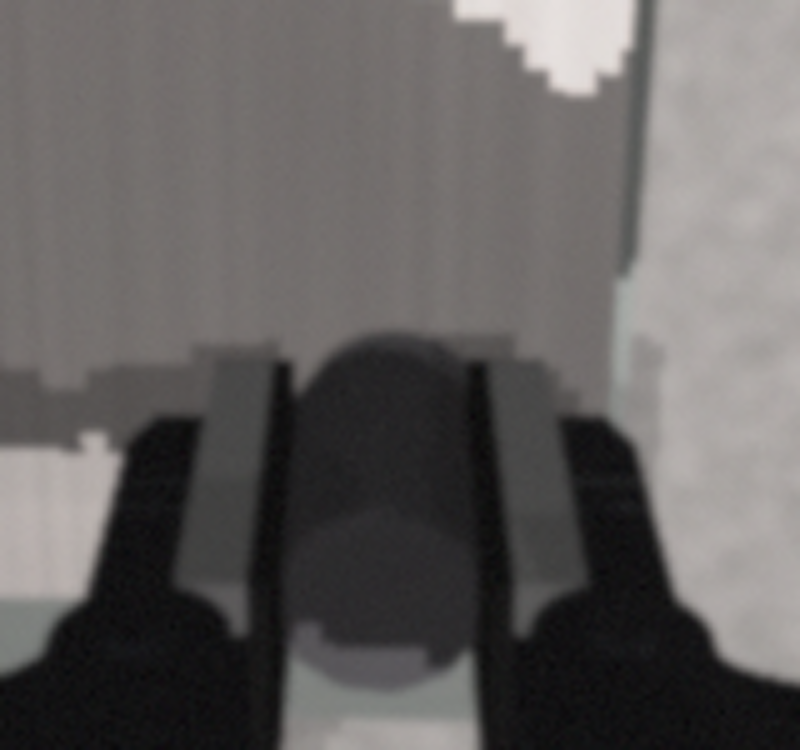

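carry_out --pt "0 0.5 0 0" --pt "0 0.5 0 0" --pt "0 0 0 0"

```text
time_s: 20.3
tool_pos: [613.6, 189.8, 39.8]
orientation: [-1.21, -1.212, 1.208]
wrist_force: [-4.9, 4.7, 19.2]
opening: 15.6
```

carry_out --pt "0 0.3 0 0" --pt "0 0 0 0" --pt "0 0 0 0" --pt "0 0 0 0" --pt "0 0 0 0"

```text
time_s: 20.8
tool_pos: [613.6, 189.8, 39.7]
orientation: [-1.21, -1.212, 1.207]
wrist_force: [-5.4, 5.0, 21.1]
opening: 15.3
```

carry_out --pt "0 -1 0 0" --pt "0 -1 0 0" --pt "0 -1 0 0" --pt "0 0 0 0"

```text
time_s: 21.2
tool_pos: [613.2, 189.7, 41.9]
orientation: [-1.209, -1.211, 1.208]
wrist_force: [-3.6, 3.8, 11.3]
opening: 15.3
```

carry_out --pt "0 -1 0 0" --pt "0 -0.5 0 0" --pt "0 0 0 0"

```text
time_s: 21.5
tool_pos: [612.9, 189.6, 42.9]
orientation: [-1.209, -1.21, 1.209]
wrist_force: [-3.0, 4.2, 7.2]
opening: 15.5
```

Contact is still on at 7 N; ease a little more, then open.

carry_out --pt "0 -0.5 0 0" --pt "0 -0.4 0 0" --pt "0 0 0 0"

```text
time_s: 21.8
tool_pos: [612.8, 189.6, 43.6]
orientation: [-1.209, -1.21, 1.209]
wrist_force: [-2.8, 4.3, 3.6]
opening: 15.6
```

carry_out --pt "0 0 0 0" --pt "0 0 0 0" --pt "0 0 0 0" --pt "0 0 0 0" --gripper 40

```text
time_s: 22.2
tool_pos: [612.9, 189.1, 43.1]
orientation: [-1.209, -1.209, 1.209]
wrist_force: [0.1, -0.3, -0.4]
opening: 40.1
```

Run:
```python
from h import *
s,im,d=snap("wrist","w10"); print(s["tool_pos"],s["wrist_force"],s["opening"]); crop("w10",240,200,400,350,5,"w10a")
c,R,o=cam("wrist",s)
v,u=np.mgrid[0:480,0:640]
P=o+(np.stack([(u-c["cx"])/c["fx"],(v-c["cy"])/c["fy"],np.ones(u.shape)],-1)@R.T)*d[...,None]; Z=P[...,2]
zt=np.median(Z[336:342,312:320]); m=abs(Z-zt)<1.5; m[:300]=0;m[:,:290]=0;m[:,345:]=0;m[370:]=0
print(zt,P[m].mean(0).round(2),m.sum(),[np.median(Z[y,312:320]).round(1) for y in range(270,300,2)],np.median(Z[235:260,290:310]))
```

```text
[612.91384327 189.08553199  43.06712938] [ 0.131694   -0.30649569 -0.43191278] 40.14273461477351
97.93603301804393 [612.01 190.68  97.68] 1303 [np.float64(66.7), np.float64(66.4), np.float64(66.5), np.float64(66.6), np.float64(66.5), np.float64(67.3), np.float64(69.6), np.float64(70.0), np.float64(70.0), np.float64(69.7), np.float64(70.3), np.float64(73.6), np.float64(75.1), np.float64(76.7), np.float64(78.8)] 66.60870184325772
```

View pics/w10a.png

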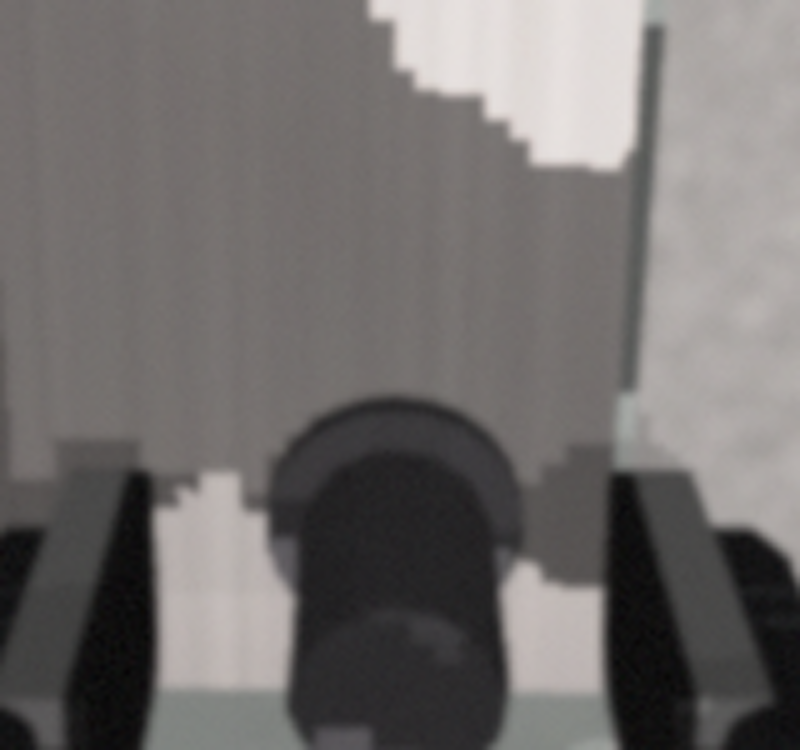

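carry_out --pt "0 -5 0 0" --pt "0 -10 0 0" --pt "0 -20 0 0" --pt "0 -20 0 0" --pt "0 -15 0 0" --pt "0 -5 0 0" --pt "-10 0 2 0" --pt "-25 0 6 0" --pt "-30 0 7 0" --pt "-30 0 7 0" --pt "-30 0 7 0" --pt "-30 0 7 0" --pt "-30 0 7 0" --pt "-30 0 7 0" --pt "-30 0 8 0" --pt "-28 0 7 0" --pt "-20 0 4 0" --pt "-8 0 2 0" --pt "0 0 0 0" --pt "0 0 0 0" --gripper 45

```text
time_s: 24.25
tool_pos: [541.7, -111.1, 117.9]
orientation: [-1.209, -1.209, 1.209]
wrist_force: [-0.2, 0.8, -0.2]
opening: 44.8
```

Run:
```python
from h import *
s,im,d=snap("wrist","w11"); print(s["tool_pos"],s["time_s"],s["wrist_force"],Ro.from_rotvec(s["orientation"]).as_matrix().round(4).tolist())
c,R,o=cam("wrist",s)
v,u=np.mgrid[0:480,0:640]
P=o+(np.stack([(u-c["cx"])/c["fx"],(v-c["cy"])/c["fy"],np.ones(u.shape)],-1)@R.T)*d[...,None]; Z=P[...,2]
m=(Z>74)&(Z<80)&(abs(P[...,0]-541)<14)&(abs(P[...,1]+110)<14); print(m.sum(),P[m].mean(0).round(2),P[m].min(0).round(1),P[m].max(0).round(1),np.argwhere(m).mean(0))
```

```text
[ 541.71445653 -111.14879696  117.92431836] 24.25 [-0.21220627  0.75694535 -0.18915042] [[-0.0001, -0.0004, -1.0], [1.0, 0.0004, -0.0001], [0.0004, -1.0, 0.0004]]
614 [ 540.39 -109.31   77.43] [ 531.1 -117.7   74. ] [ 550.2 -101.    79.2] [251.86970684 318.0732899 ]
```

View pics/w11.png

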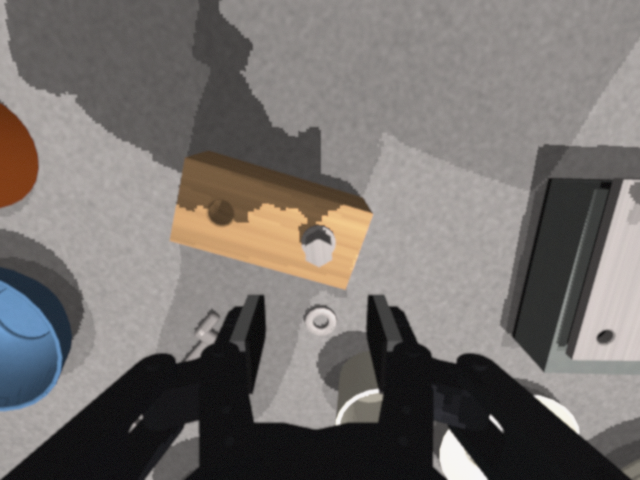

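carry_out --pt "1.6 10 1.2 0" --pt "0 20 0 0" --pt "0 20 0 0" --pt "0 15 0 0" --pt "0 10 0 0" --pt "0 5 0 0" --pt "0 4 0 0" --pt "0 0 0 0" --pt "0 0 0 0"

```text
time_s: 25.2
tool_pos: [541.0, -110.2, 34.6]
orientation: [-1.21, -1.21, 1.209]
wrist_force: [0.1, 0.2, -0.1]
opening: 45.1
```

carry_out --pt "0 0 0 0" --pt "0 0 0 0" --pt "0 0 0 0" --pt "0 0 0 0" --pt "0 0 0 0" --pt "0 0 0 0" --gripper 10 --grip_force 80

```text
time_s: 25.8
tool_pos: [540.9, -110.2, 34.8]
orientation: [-1.21, -1.21, 1.209]
wrist_force: [-1.3, 0.7, 7.2]
opening: 14.1
```

Run:
```python
from h import *
s,im,d=snap("wrist","w12"); print(s["tool_pos"],s["time_s"],s["wrist_force"],s["opening"]); crop("w12",240,220,400,370,5,"w12a")
```

```text
[ 540.94877153 -110.24772613   34.81237906] 25.8 [-1.33451247  0.7064883   7.23166896] 14.133927850321484
```

View pics/w12a.png

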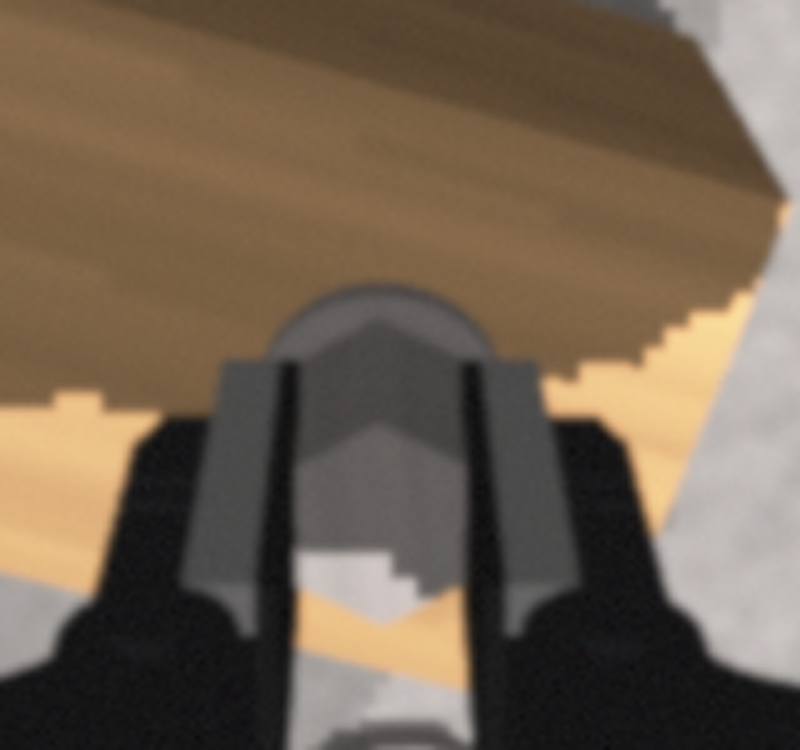

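carry_out --pt "0 -3 0 0" --pt "0 -8 0 0" --pt "0 -15 0 0" --pt "0 -20 0 0" --pt "0 -20 0 0" --pt "0 -10 0 0" --pt "0 -4 0 0" --pt "10 0 -4 0" --pt "20 0 -7 0" --pt "27 0 -9 0" --pt "28 0 -9 0" --pt "28 0 -9 0" --pt "28 0 -9 0" --pt "28 0 -9 0" --pt "22 0 -7 0" --pt "13 0 -4 0" --pt "6 0 -2.5 0" --pt "0 0 0 0" --pt "0 0 0 0"

```text
time_s: 27.75
tool_pos: [610.0, 99.3, 114.0]
orientation: [-1.209, -1.208, 1.209]
wrist_force: [-0.5, 0.5, -1.2]
opening: 14.0
```

Run:
```python
from h import *
s,im,d=snap("wrist","w13"); print(s["tool_pos"],s["orientation"],s["time_s"],s["wrist_force"],s["opening"])
crop("w13",260,200,400,350,5,"w13a")
s,im,d=snap("side","s7"); crop("s7",210,140,340,260,6,"s7a")
```

```text
[609.96298716  99.26114783 113.99851265] [-1.20930234 -1.20848712  1.20917064] 27.75 [-0.5319999   0.50952435 -1.17113132] 14.012944345481985
```

View pics/w13.png

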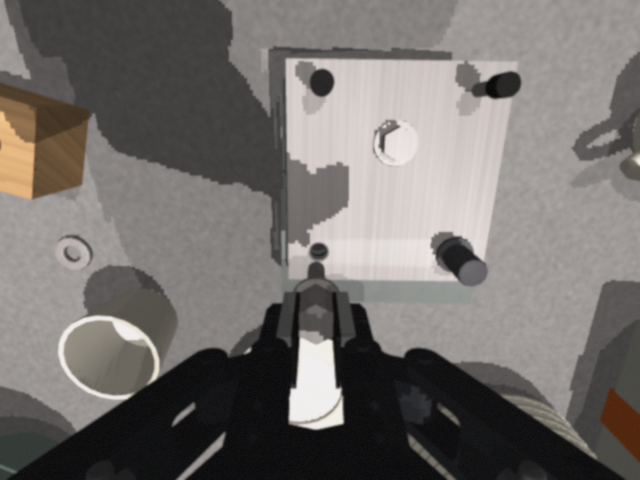

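View pics/w13a.png

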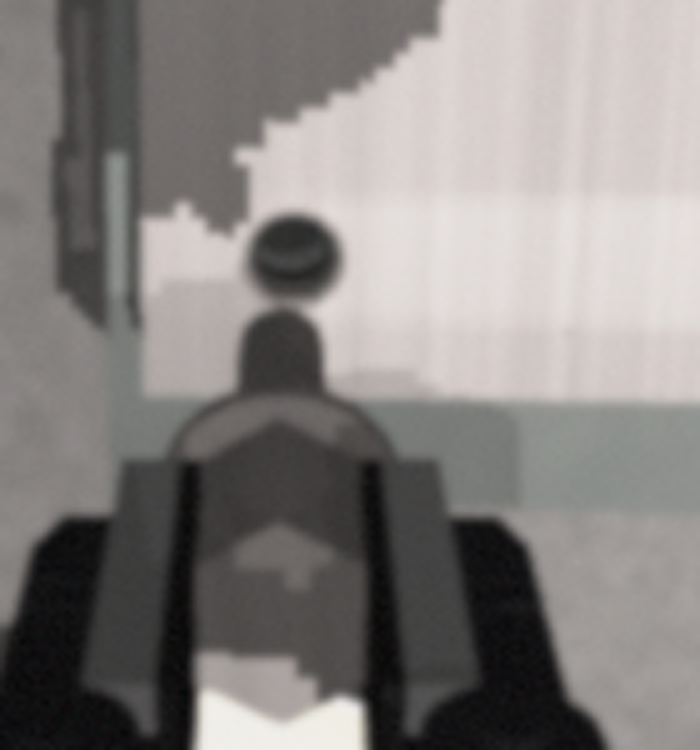

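View pics/s7a.png

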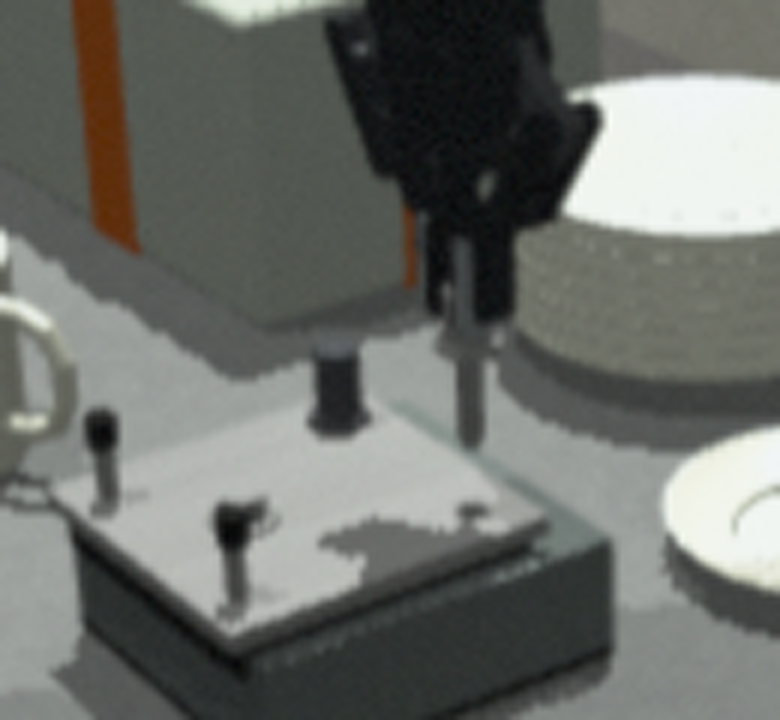

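Run:
```python
from h import *
s,im,d=load("w13")
h=px2w("wrist",318.4,251.2,66.5,s); print("hole",h)
t=s["tool_pos"]
for ox in (-0.6,-0.3,0,0.3):
  print(ox,"tip near edge",w2px("wrist",t+[ox-3,0.6,-20.8],s).round(1),"body at chamfer near edge",w2px("wrist",t+[ox-5,0.6,-16.8],s).round(1), "collar near edge",w2px("wrist",t+[ox-12,0.6,22.2],s).round(1))
g=cv2.cvtColor(im,cv2.COLOR_BGR2GRAY)
print(g[255:290,316],g[268,300:335])
# hole ellipse fit
x0,y0,x1,y1=303,238,334,263
m=(g[y0:y1,x0:x1]<110).astype(np.uint8); cs,_=cv2.findContours(m,cv2.RETR_EXTERNAL,cv2.CHAIN_APPROX_NONE)
for k in cs:
    if len(k)>15: print(cv2.fitEllipse(k),x0,y0,cv2.boundingRect(k))
```

```text
hole [610.78989686 101.3319066   66.5       ]
-0.6 tip near edge [316.2 260.2 209.1] body at chamfer near edge [316.2 259.5 204.7] collar near edge [316.3 277.  165.5]
-0.3 tip near edge [316.2 260.6 209.2] body at chamfer near edge [316.2 260.  204.8] collar near edge [316.3 277.5 165.6]
0 tip near edge [316.2 261.1 209.3] body at chamfer near edge [316.2 260.5 204.9] collar near edge [316.3 278.1 165.7]
0.3 tip near edge [316.2 261.6 209.4] body at chamfer near edge [316.2 261.  205. ] collar near edge [316.3 278.7 165.8]
[ 43  55  64  79 100 114 103  78  63  59  57  59  55  55  56  54  54  54
  55  55  53  58  62  72  89  99 104 101  92  78  66  63  63  63  64] [174 173 174 172 172 172 165 144 105  71  58  55  57  55  55  55  55  55
  58  61  60  60  65  93 143 187 203 203 203 200 200 197 200 203 205]
((15.24263858795166, 13.184921264648438), (15.91552734375, 16.906869888305664), 70.18328094482422) 303 238 (7, 5, 18, 17)
((1.8424888849258423, 2.457399606704712), (4.3367767333984375, 6.737752437591553), 10.15863037109375) 303 238 (0, 0, 5, 7)
```

carry_out --pt "0.8 5 -0.5 0" --pt "0 8 0 0" --pt "0 6 0 0" --pt "0 3 0 0" --pt "0 2 0 0" --pt "0 2 0 0" --pt "0 0 0 0"

```text
time_s: 28.55
tool_pos: [610.6, 100.7, 88.0]
orientation: [-1.209, -1.209, 1.209]
wrist_force: [-0.1, 0.7, -1.3]
opening: 14.0
```

carry_out --pt "0 1 0 0" --pt "0 1 0 0" --pt "0 1 0 0" --pt "0 0 0 0"

```text
time_s: 28.95
tool_pos: [610.6, 100.7, 85.0]
orientation: [-1.209, -1.209, 1.209]
wrist_force: [0.0, 1.0, -1.3]
opening: 14.7
```

carry_out --pt "0 1 0 0" --pt "0 1 0 0" --pt "0 1 0 0" --pt "0 0 0 0"

```text
time_s: 29.35
tool_pos: [610.6, 100.7, 82.0]
orientation: [-1.209, -1.209, 1.209]
wrist_force: [0.1, -0.4, -0.0]
opening: 14.4
```

carry_out --pt "-0.4 1 0 0" --pt "0 1 0 0" --pt "0 1 0 0" --pt "0 1 0 0" --pt "0 0 0 0"

```text
time_s: 29.85
tool_pos: [610.6, 100.3, 78.0]
orientation: [-1.209, -1.209, 1.209]
wrist_force: [0.0, 0.1, -1.4]
opening: 13.8
```

carry_out --pt "0 1 0 0" --pt "0 1 0 0" --pt "0 1 0 0" --pt "0 0 0 0"

```text
time_s: 30.25
tool_pos: [610.6, 100.3, 75.0]
orientation: [-1.209, -1.209, 1.209]
wrist_force: [0.9, 1.5, -0.4]
opening: 14.4
```

carry_out --pt "0 1 0 0" --pt "0 1 0 0" --pt "0 0 0 0"

```text
time_s: 30.55
tool_pos: [610.6, 100.3, 73.0]
orientation: [-1.209, -1.209, 1.209]
wrist_force: [0.6, -0.3, -0.3]
opening: 13.9
```

carry_out --pt "0 1 0 0" --pt "0 1 0 0" --pt "0 0 0 0"

```text
time_s: 30.85
tool_pos: [610.6, 100.3, 71.0]
orientation: [-1.209, -1.209, 1.209]
wrist_force: [-0.1, -0.7, -0.8]
opening: 14.1
```

Tip should now be at the block's top; go on gently, 1 mm at a time.

carry_out --pt "0 1 0 0" --pt "0 1 0 0" --pt "0 0 0 0"

```text
time_s: 31.15
tool_pos: [610.6, 100.3, 69.0]
orientation: [-1.209, -1.209, 1.209]
wrist_force: [0.2, -0.9, -1.3]
opening: 14.6
```

carry_out --pt "0 1 0 0" --pt "0 1 0 0" --pt "0 0 0 0"

```text
time_s: 31.45
tool_pos: [610.6, 100.3, 67.0]
orientation: [-1.209, -1.209, 1.209]
wrist_force: [0.3, -0.2, -1.0]
opening: 14.2
```

carry_out --pt "0 1 0 0" --pt "0 1 0 0" --pt "0 0 0 0"

```text
time_s: 31.75
tool_pos: [610.6, 100.3, 65.0]
orientation: [-1.209, -1.209, 1.209]
wrist_force: [0.2, 0.7, -0.9]
opening: 14.4
```

carry_out --pt "0 1 0 0" --pt "0 1 0 0" --pt "0 0 0 0"

```text
time_s: 32.05
tool_pos: [610.6, 100.3, 63.0]
orientation: [-1.209, -1.209, 1.209]
wrist_force: [0.2, 0.2, -0.7]
opening: 14.2
```

carry_out --pt "0 1 0 0" --pt "0 1 0 0" --pt "0 1 0 0" --pt "0 1 0 0" --pt "0 0 0 0"

```text
time_s: 32.55
tool_pos: [610.6, 100.3, 59.0]
orientation: [-1.209, -1.209, 1.209]
wrist_force: [0.1, -0.3, -1.1]
opening: 13.7
```

carry_out --pt "0 1 0 0" --pt "0 1 0 0" --pt "0 1 0 0" --pt "0 1 0 0" --pt "0 0 0 0"

```text
time_s: 33.05
tool_pos: [610.6, 100.3, 55.0]
orientation: [-1.209, -1.209, 1.209]
wrist_force: [0.6, 0.9, -1.0]
opening: 14.3
```

carry_out --pt "0 1 0 0" --pt "0 1 0 0" --pt "0 1 0 0" --pt "0 1 0 0" --pt "0 0 0 0"

```text
time_s: 33.55
tool_pos: [610.6, 100.3, 51.0]
orientation: [-1.209, -1.209, 1.209]
wrist_force: [0.1, 1.4, -1.5]
opening: 13.8
```

carry_out --pt "0 1 0 0" --pt "0 1 0 0" --pt "0 1 0 0" --pt "0 0 0 0"

```text
time_s: 33.95
tool_pos: [610.6, 100.3, 48.0]
orientation: [-1.209, -1.209, 1.209]
wrist_force: [-0.5, -0.5, -1.1]
opening: 14.1
```

carry_out --pt "0 0.5 0 0" --pt "0 0.5 0 0" --pt "0 0 0 0"

```text
time_s: 34.25
tool_pos: [610.6, 100.3, 47.1]
orientation: [-1.209, -1.209, 1.209]
wrist_force: [-0.4, -0.0, -1.2]
opening: 14.3
```

carry_out --pt "0 0.5 0 0" --pt "0 0.5 0 0" --pt "0 0 0 0"

```text
time_s: 34.55
tool_pos: [610.8, 100.2, 46.2]
orientation: [-1.209, -1.209, 1.209]
wrist_force: [-0.6, -1.2, 0.1]
opening: 14.1
```

carry_out --pt "0 0.5 0 0" --pt "0 0.5 0 0" --pt "0 0 0 0"

```text
time_s: 34.85
tool_pos: [611.0, 100.2, 45.4]
orientation: [-1.21, -1.21, 1.209]
wrist_force: [0.7, -1.6, 3.4]
opening: 14.1
```

carry_out --pt "0 0.5 0 0" --pt "0 0.5 0 0" --pt "0 0 0 0"

```text
time_s: 35.15
tool_pos: [611.2, 100.2, 44.6]
orientation: [-1.21, -1.21, 1.209]
wrist_force: [-0.4, -2.1, 7.7]
opening: 14.1
```

carry_out --pt "0 0.5 0 0" --pt "0 0.5 0 0" --pt "0 0 0 0"

```text
time_s: 35.45
tool_pos: [611.3, 100.1, 43.9]
orientation: [-1.211, -1.21, 1.209]
wrist_force: [0.7, -1.9, 11.1]
opening: 14.4
```

carry_out --pt "0 0.5 0 0" --pt "0 0.5 0 0" --pt "0 0 0 0"

```text
time_s: 35.75
tool_pos: [611.5, 100.1, 43.2]
orientation: [-1.211, -1.211, 1.208]
wrist_force: [-0.6, -3.2, 13.0]
opening: 14.3
```

carry_out --pt "0 0.5 0 0" --pt "0 0.5 0 0" --pt "0 0 0 0"

```text
time_s: 36.05
tool_pos: [611.7, 100.0, 42.4]
orientation: [-1.212, -1.211, 1.208]
wrist_force: [-0.9, -3.1, 16.3]
opening: 13.9
```

carry_out --pt "0 0.5 0 0" --pt "0 0.5 0 0" --pt "0 0 0 0"

```text
time_s: 36.35
tool_pos: [611.8, 100.0, 41.7]
orientation: [-1.212, -1.211, 1.208]
wrist_force: [-0.6, -3.4, 19.4]
opening: 14.2
```

carry_out --pt "0 0.4 0 0" --pt "0 0 0 0" --pt "0 0 0 0" --pt "0 0 0 0" --pt "0 0 0 0"

```text
time_s: 36.85
tool_pos: [611.9, 100.0, 41.5]
orientation: [-1.212, -1.211, 1.208]
wrist_force: [-1.6, -3.7, 21.1]
opening: 14.4
```

carry_out --pt "0 -1 0 0" --pt "0 -1 0 0" --pt "0 -1 0 0" --pt "0 -1 0 0" --pt "0 0 0 0"

```text
time_s: 37.35
tool_pos: [611.2, 100.2, 44.4]
orientation: [-1.21, -1.21, 1.209]
wrist_force: [1.6, -1.8, 7.1]
opening: 14.2
```

carry_out --pt "0 -0.7 0 0" --pt "0 -0.5 0 0" --pt "0 0 0 0"

```text
time_s: 37.65
tool_pos: [611.0, 100.2, 45.2]
orientation: [-1.21, -1.21, 1.209]
wrist_force: [1.5, -1.3, 4.5]
opening: 14.2
```

carry_out --pt "0 -0.5 0 0" --pt "0 0 0 0"

```text
time_s: 37.85
tool_pos: [610.8, 100.2, 45.5]
orientation: [-1.209, -1.209, 1.209]
wrist_force: [1.8, -0.7, 3.6]
opening: 14.3
```

carry_out --pt "0 0 0 0" --pt "0 0 0 0" --pt "0 0 0 0" --pt "0 0 0 0" --gripper 42

```text
time_s: 38.25
tool_pos: [610.4, 100.4, 45.3]
orientation: [-1.209, -1.209, 1.209]
wrist_force: [0.6, 0.0, 0.1]
opening: 42.1
```

carry_out --pt "0 -4 0 0" --pt "0 -10 0 0" --pt "0 -20 0 0" --pt "0 -20 0 0" --pt "0 -20 15 0" --pt "0 -10 15 0" --pt "20 0 -20 0" --pt "25 0 -20 0" --pt "0 0 -20 0" --pt "0 0 0 0" --pt "0 0 0 0"

```text
time_s: 39.35
tool_pos: [640.0, 145.2, 129.3]
orientation: [-1.209, -1.209, 1.21]
wrist_force: [-1.2, 0.3, -0.8]
opening: 41.8
```

Run:
```python
from h import *
s,im,d=snap("wrist","w14"); print(s["tool_pos"],s["time_s"],s["wrist_force"],s["opening"])
c,R,o=cam("wrist",s)
v,u=np.mgrid[0:480,0:640]
P=o+(np.stack([(u-c["cx"])/c["fx"],(v-c["cy"])/c["fy"],np.ones(u.shape)],-1)@R.T)*d[...,None]; Z=P[...,2]
for n,z,x,y in (("pin",98,612,190.5),("bolt",89.5,611,101)):
    m=(abs(Z-z)<2.5)&(abs(P[...,0]-x)<14)&(abs(P[...,1]-y)<14); 
    if m.sum(): print(n,m.sum(),P[m].mean(0).round(2),P[m].min(0).round(1),P[m].max(0).round(1))
snap("side","s8"); crop("s8",200,140,340,260,5,"s8a"); snap("top","t8")
```

```text
[639.9985586  145.21221967 129.31483391] 39.35 [-1.23782189  0.25819403 -0.79008861] 41.8464882836133
pin 653 [612.41 190.26  97.58] [604.2 182.1  95.6] [621.1 199.4 100.1]
bolt 667 [610.76 100.76  88.87] [601.2  91.9  87. ] [620.5 109.3  90.7]
```

View pics/w14.png

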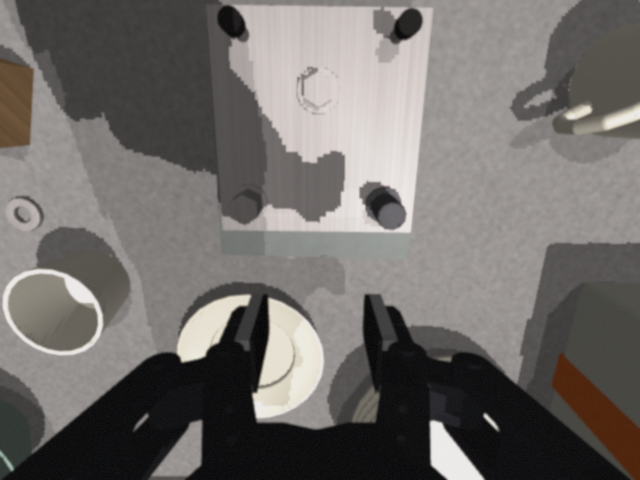

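View pics/s8a.png

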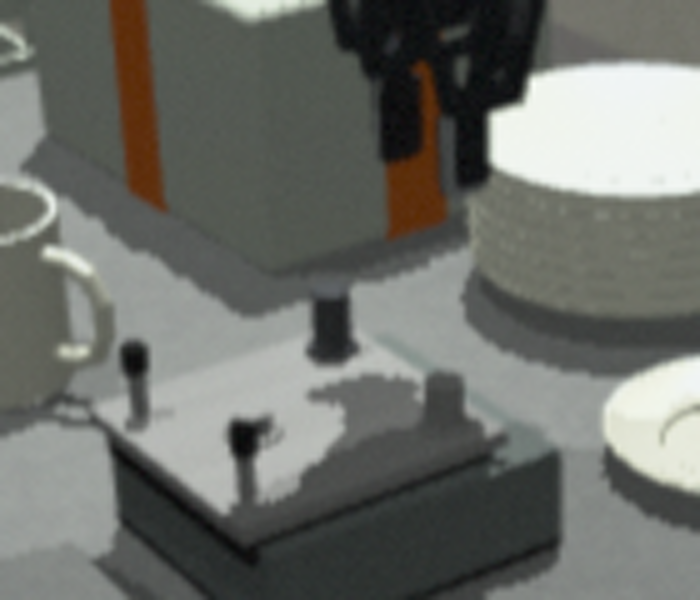

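View pics/t8.png

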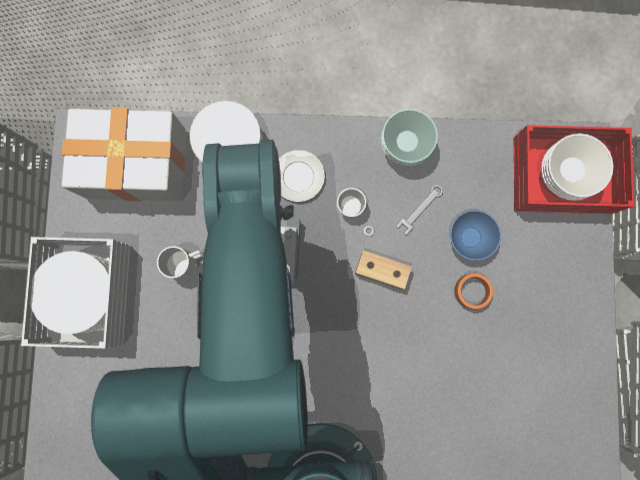

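Run:
```python
from h import *
s=env.sense(); print(s["time_s"],s["qvel"].round(3)); print(job.hand_in())
```

```text
39.5 [-0.001  0.     0.003 -0.     0.001 -0.   ]
the job is handed in; nothing more can be done
None
```

I eased the drift pin down the larger hole, which swung the flange into line, then put the bolt home in the smaller hole. I handed the job in at 39.5 s; the hand-in reports no verdict.

**Seating:** Each one was pushed to about 20–21 N on the wrist sensor, held for about 0.5 s, then eased off to about 4 N and released. The highest vertical force I read was 21.1 N. Sideways force while dragging the flange round was about 5–6 N, and the bolt went in with almost no resistance.

**Last checks from the wrist camera:**

| | Top height, measured (mm) | Height if home (mm) | Distance from my estimate of the block's hole (mm) |
|---|---|---|---|
| Pin | 97.6 | about 98 | about 0.5 |
| Bolt | 88.9 | about 89 | about 0.7 |

Both look upright in the side view. The top and side views show the bystanders where they started, and the gripper is well clear of everything.

**What disagreed or is less certain:**
- **Fingertips:** in both the wrist and side views they sat about 25–38 mm behind the reported TCP, depending on the opening. The brief puts the TCP at the very end of the fingers, so I set the grasp heights from the pictures.
- **Seating contact:** it was soft. At about 20 N the pin's collar sank a few mm into the flange in the depth image, and came back up to rest on the flange once released.
- **Contact force:** I could not read the force between each part and the flange directly. I inferred it from the wrist force.
- **Flange alignment:** measured after the pin was seated, the flange's bolt hole was about 1.2 mm from my estimate of the block's. Part of that may be camera error. I did not measure the flange again after the bolt went in.

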